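# Line up the wagon blanks and show the overlong one to the camera

### The arm

A 7-joint arm with a two-finger parallel gripper is mounted at the origin on the work surface. World frame = base frame: x ahead of the robot, y to its left, z up, the work surface at z = 0. Lengths are in mm, angles in rad, forces in N, time in s.
With the tool pointing down it reaches from about 400 to 850 mm from the base axis. Payload 4.5 kg.
Tool frame: the origin (TCP) lies at the very end of the fingers, on their centre line; the grasp point (between the pads) lies 19 mm behind it; y points along the fingers, z is the direction in which the jaws open and shut, and the axes are right-handed (so a half turn about y gives the same grasp; the last joint's range is limited). The gripper opens to 88 mm and grips with 3 to 60 N. Pads are 18 mm wide; open, the fingers measure 123 mm over their backs; the gripper's body (75 mm by 187 mm) begins 45 mm behind the grasp point.
Start: joints at [1.227, 0.689, -0.195, 1.565, 0.157, 0.902, -0.215], TCP at [230.579, -580.939, 202.143] pointing down, gripper open.
Joint ranges: [-3.01, 3.01], [-0.46, 2.08], [-1.47, 1.51], [0.13, 2.56], [-1, 4.14], [0.04, 2.09], [-2.66, 2.66]. Speed limits (rad/s): [2.57, 2.57, 3.14, 3.14, 3.14, 3.14, 3.14].

### API

Orientations are given as a unit quaternion [w, x, y, z].
In Python, from cell import readout, read_camera, manip gives the robot as it stands.
- The arm moves only by the tool carry_out, never from a script. Its argument "steps" is a list that holds one entry, the list of rows, each a list of 5 numbers: the shift along the tool's x, y, z in cm, then the turn about the tool's y in rad, then the finger opening in cm, from 0 to 8.81. In form: [[[dx, dy, dz, roll, hand], ...]]. A call has 1 to 20 rows; each row shifts and turns the commanded pose from where the row before left it, along the tool's axes as they then stand; what a row does not reach is not made up. A row lasts 1/12 s, in which the tool goes at most 41.7 mm and 7.16 degrees, less where a joint would pass 70% of its speed; a pose out of reach is approached as far as the arm can. A call with a gripper value outside its range is refused whole. The fingers move at their own pace and stop on an object; the grip force is fixed at half the most. Time passes only in rows, so rows that do not move let the fingers close. It gives the time, the measured TCP pose, the force and the opening at its end, in the units of the state.
- readout.sense(): the state, without advancing time (a new reading comes with each control period).
- read_camera(name): name is "scene" or "top"; returns a dict with "img" (400x640x3 uint8, blue, green, red), "mtx" (3x3 intrinsics, pixels), "world_from_camera" (4x4, takes a point from camera to world coordinates). Camera axes: x right, y up, looking along -z (the intrinsics and any distortion apply to the point x, -y, -z); pixel columns grow to the right and rows downward; lengths in mm; the calibration is good to about 2 mm. A picture is of the moment at which its call begins. There is no depth.
- manip.finish_job(): hands the job in, once; it reports no verdict.
The state is a dict: "time": time; "joints": joint angles; "qd": joint speeds; "joint_efforts": joint torques, N m; "ee_pos": TCP position; "tool_rot": TCP orientation; "wrist_force": force on the tool from outside, world axes, zero at the start; "ft_torque": the same for the moment, N m; "gripper_width": opening from 0.0 (shut) to 1.0 (fully open).
Only numpy, scipy, OpenCV 4.12 (cv2) and the standard library are available. Lean on these libraries where they do the work, as an engineer would, in place of code of your own. Each camera call takes 0.05 s, during which the arm holds its last target.

### The job

Line up the four loose wooden wagon blanks side by side on the bench, each lying flat with one end up against the brown batten and square to it, so that the one that was cut too long sticks out of the row. Then pick up that overlong blank and hold it up to the bench camera: level, broadside on so that its whole length is seen, centred in front of the lens and about 15 cm away from it; finish while still holding it there, steady, with the other three left in their row. Do not knock the camera, and leave the mallet, the little keg and the finished green wagon where they are.

Things in the scene. Friction and masses are not known exactly. Their poses are not given: they have to be found in the camera images.
- batten: straight brown wooden batten screwed to the bench, 460 mm long, 36 mm deep, 18 mm high, lying beyond the blanks as seen from the robot; it does not move. Origin at the foot of its front face (the face towards the robot), at the middle of its length; x points square away from the front face into the wood and on away from the robot, y along the batten, z up
- blank_a: a wooden toy-wagon blank like the others, pale beech, 100 mm long, 40 mm wide, 30 mm high, about 85 g, with two round blind holes in its top and two small dark axle bores through its sides; origin at the centre of its underside, x along its length, y across, z up; both ends are alike
- blank_b: a wooden toy-wagon blank like the others, pale beech, 100 mm long, 40 mm wide, 30 mm high, about 85 g, with two round blind holes in its top and two small dark axle bores through its sides; origin at the centre of its underside, x along its length, y across, z up; both ends are alike
- blank_c: a wooden toy-wagon blank like the others, pale beech, 100 mm long, 40 mm wide, 30 mm high, about 85 g, with two round blind holes in its top and two small dark axle bores through its sides; origin at the centre of its underside, x along its length, y across, z up; both ends are alike
- blank_long: the overlong blank: same make and section (40 mm wide, 30 mm high, 80 to 130 g) but 116 mm long instead of 100; origin at the centre of its underside, x along its length, y across, z up; both ends are alike. At the start the four blanks lie loose and a little askew, about 95 mm apart centre to centre, short of the batten, in any order
- long_mid (a point): the middle of the overlong blank, 15 mm above its origin, half-way along its length, width and height; axes as the blank's
- camera: bench inspection camera fixed on the bench on the robot's left: grey foot plate 170 x 130 mm, 14 mm thick, a 16 mm steel column 55 mm behind the origin (its top 318 mm above the bench), and on it a small black camera, about 70 mm long and 50 mm square, with lens and ring light (66 mm across), looking level across the bench towards the robot's right. Origin at the centre of the foot's underside; the camera looks along -x, y lies level across its view, z up
- lens (a point): centre of the front glass of the camera's lens, 60 mm in front of (-x from) the camera's origin; its height on the column differs from start to start (150 to 250 mm above the bench). Axes as the camera's: it looks along its -x, y level across its view, z up
- mallet: dark wooden mallet lying on the bench to the right of the row: head 75 mm thick and 125 mm long, handle 270 mm long running along the body's -x, 75 mm high; origin on the bench under the middle of the head. To be left alone
- keg: small turned wooden keg standing on end, 42 mm across, 46 mm high; origin at the centre of its underside. To be left alone
- wagon: finished toy wagon, green, 100 mm long, 58 mm wide over its wheels, 65 mm high with its two pegs; origin on the bench under its middle, x along its length. To be left alone

How it is judged:
By the outcome, as a careful person would: the job done as asked, in the order asked, and still so for the second after the job is handed in, while the arm keeps its last pose, push and grip.
It also fails if it takes over 58 s, if anything falls off the work surface, if the arm or the gripper's body presses on something with over 40 N, if the wrist force passes 120 N, or if a joint passes its speed limit or range.

## Working session

There is one attempt and no reset: what is moved stays moved. The work goes in short steps, Python scripts to look and compute and a tool call to move; the robot and the scene stay as the last step left them, time stands still between calls to the robot, and variables do not carry over. Pictures are saved under pics/ and viewed, and the job is handed in when it is done.

Besides the shell and the picture viewer there is one more tool, called after "Request:" as name([rows], argument=value, ...), one row to a line, values as JSON. carry_out: Moves the arm, as the interface text tells. Its arguments: {"type":"object","properties":{"steps":{"type":"array","items":{"type":"array","items":{"type":"array","items":{"type":"number"}}}}},"required":["steps"]}

```bash
ls; mkdir -p pics; python3 - <<'E'
from cell import readout, read_camera, manip
import cv2
s=readout.sense(); print(s)
for n in("scene","top"):
    c=read_camera(n); cv2.imwrite(f"pics/{n}0.png",c["img"]); print(n,c["mtx"],c["world_from_camera"],[k for k in c])
E
```

```text
pics
{'time': 0.0, 'joints': array([ 1.22678693,  0.68998425, -0.19450965,  1.56631285,  0.15733518,
        0.90249538, -0.21512214]), 'qd': array([ 0.0016336 , -0.0020702 , -0.00032781, -0.00134555, -0.00129836,
       -0.00060689,  0.00091957]), 'joint_efforts': array([ 1.87274111e-06, -5.27558041e+01, -1.26709800e+00, -1.53426343e+01,
       -5.27419941e-02,  6.64226536e-03,  1.53229444e-04]), 'ee_pos': array([ 230.24098641, -580.31350363,  201.31812666]), 'tool_rot': array([ 0.13263472, -0.13298412,  0.69513609, -0.69390854]), 'wrist_force': array([0.01059962, 0.73304894, 0.24942571]), 'ft_torque': array([-0.00885122, -0.01669603, -0.0143691 ]), 'gripper_width': 1.001933803981628}
scene [[505.70454895   0.         324.87474969]
 [  0.         505.70454895 198.84697444]
 [  0.           0.           1.        ]] [[-2.52490924e-01 -6.90897151e-01  6.77428565e-01  1.47089909e+03]
 [ 9.67561994e-01 -1.86424466e-01  1.70498404e-01  2.79600069e+02]
 [ 8.49239731e-03  6.98503433e-01  7.15556310e-01  1.11716811e+03]
 [ 0.00000000e+00  0.00000000e+00  0.00000000e+00  1.00000000e+00]] ['img', 'mtx', 'world_from_camera']
top [[491.73164659   0.         315.94614285]
 [  0.         491.73164659 208.75848537]
 [  0.           0.           1.        ]] [[-1.10854802e-02  9.96380907e-01 -8.42745525e-02  4.01613703e+02]
 [-9.99931733e-01 -1.07346706e-02  4.61470986e-03  4.04744612e+01]
 [ 3.69334923e-03  8.43199556e-02  9.96431886e-01  1.67241529e+03]
 [ 0.00000000e+00  0.00000000e+00  0.00000000e+00  1.00000000e+00]] ['img', 'mtx', 'world_from_camera']
```

View pics/scene0.png

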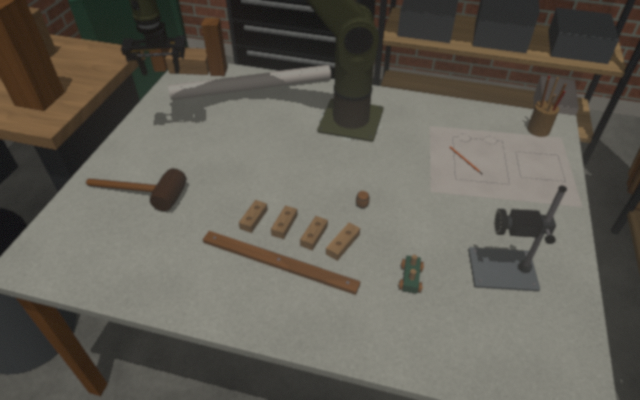

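View pics/top0.png

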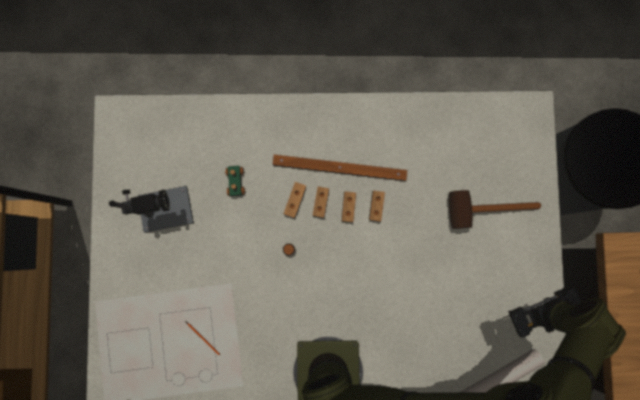

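```bash
cat > h.py <<'E'
import numpy as np, cv2
from cell import readout, read_camera, manip
def cam(n):
    return read_camera(n)
def ray(c,uv):
    M=c["mtx"];T=c["world_from_camera"]
    d=np.array([(uv[0]-M[0,2])/M[0,0],-(uv[1]-M[1,2])/M[1,1],-1.0])
    return T[:3,3],T[:3,:3]@d
def onplane(c,uv,z):
    o,d=ray(c,uv); return o+d*(z-o[2])/d[2]
def proj(c,P):
    T=c["world_from_camera"];M=c["mtx"]
    p=T[:3,:3].T@(np.asarray(P,float)-T[:3,3])
    return np.array([M[0,2]+M[0,0]*p[0]/-p[2],M[1,2]+M[1,1]*-p[1]/-p[2]])
def tri(c1,u1,c2,u2):
    o1,d1=ray(c1,u1);o2,d2=ray(c2,u2)
    t=np.linalg.lstsq(np.array([d1,-d2]).T,o2-o1,rcond=None)[0]
    a=o1+d1*t[0];b=o2+d2*t[1]
    return (a+b)/2,np.linalg.norm(a-b)
def crop(c,x0,y0,x1,y1,k,fn):
    im=cv2.resize(c["img"][y0:y1,x0:x1],None,fx=k,fy=k,interpolation=cv2.INTER_CUBIC)
    im=np.clip(im.astype(float)*1.5,0,255).astype(np.uint8)
    cv2.imwrite(fn,im)
E
python3 - <<'E'
from h import *
t=cam("top");s=cam("scene")
crop(t,220,140,420,265,4,"pics/topc0.png")
crop(s,190,180,380,300,4,"pics/scc0.png")
crop(s,440,170,600,300,5,"pics/cams0.png")
crop(t,90,150,260,260,4,"pics/camt0.png")
for n,c in(("top",t),("scene",s)):
    hsv=cv2.cvtColor(c["img"],cv2.COLOR_BGR2HSV)
    for p in ([295,200],[340,168],[300,240],[289,250]) if n=="top" else ([344,240],[280,262],[300,330],[362,200]): print(n,p,hsv[p[1],p[0]])
E
```

```text
top [295, 200] [ 14 139 145]
top [340, 168] [ 11 115 111]
top [300, 240] [ 22  33 149]
top [289, 250] [ 13 170 111]
scene [344, 240] [ 16 106 125]
scene [280, 262] [ 13 129 107]
scene [300, 330] [ 27  19 133]
scene [362, 200] [14 84 82]
```

View pics/topc0.png

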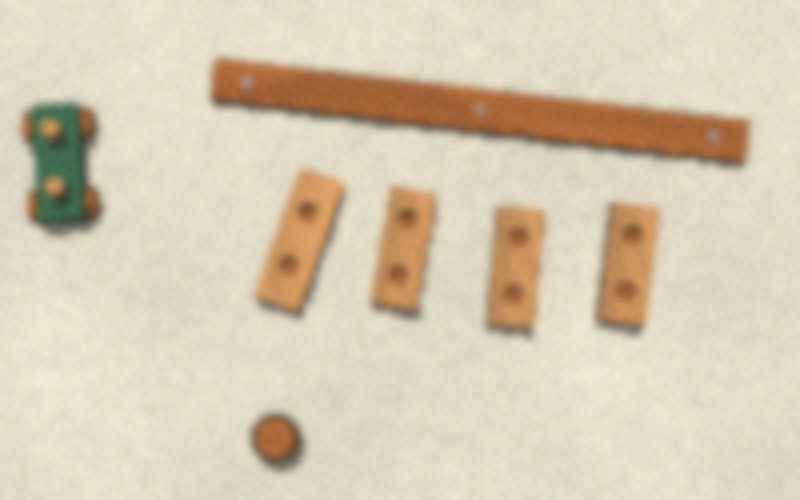

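View pics/scc0.png

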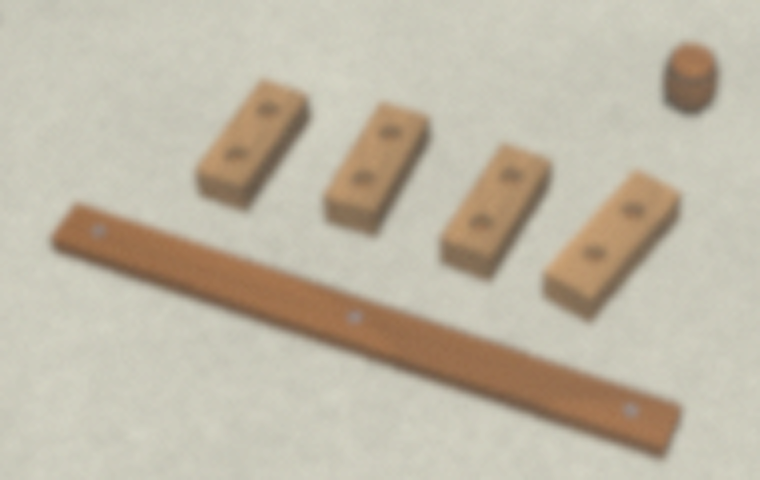

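View pics/cams0.png

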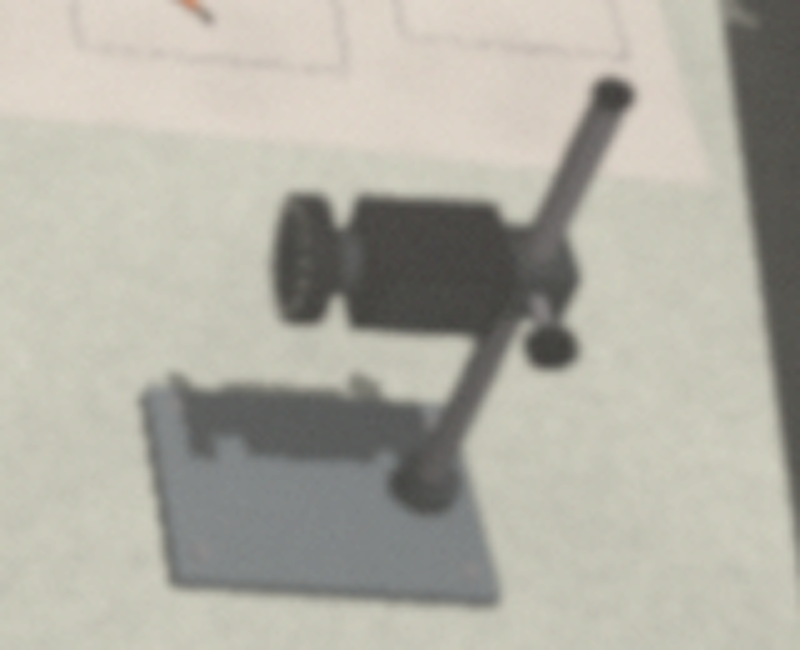

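View pics/camt0.png

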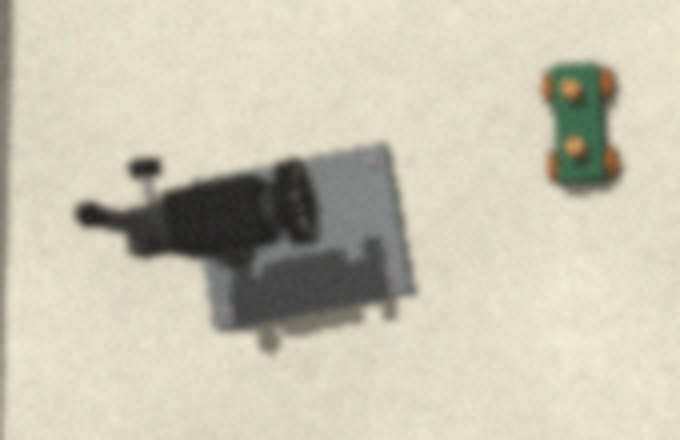

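```bash
cat > m.py <<'E'
from h import *
def up(c,k=4):
    im=cv2.resize(c["img"],None,fx=k,fy=k,interpolation=cv2.INTER_CUBIC)
    return im
def wood(c,roi,k=4):
    x0,y0,x1,y1=roi
    im=cv2.GaussianBlur(up(c,k),(0,0),2)
    sub=im[y0*k:y1*k,x0*k:x1*k].astype(int)
    m=((sub[...,2]-sub[...,0])>38).astype(np.uint8)
    cs,_=cv2.findContours(m,cv2.RETR_EXTERNAL,cv2.CHAIN_APPROX_NONE)
    out=[]
    for q in cs:
        if cv2.contourArea(q)>150*k*k/4:
            out.append(((q[:,0,:]+[x0*k,y0*k])+0.5)/k-0.5)
    return out
E
python3 - <<'E'
from m import *
t=cam("top");s=cam("scene")
for q in wood(t,(260,140,420,265)):
    for z in (30,18):
        w=np.array([onplane(t,p,z)[:2] for p in q],np.float32)
        (cx,cy),(a,b),an=cv2.minAreaRect(w)
        if (max(a,b)>250)==(z==18): print("top",z,np.round([cx,cy,a,b,an],1),"px",q.mean(0).round(1))
for q in wood(s,(190,180,380,300)):
    (x,y),_,_=cv2.minAreaRect(q.astype(np.float32)); print("scene",round(x,1),round(y,1),len(q))
# holes
def holes(c,roi,fn,k=4):
    x0,y0,x1,y1=roi
    im=cv2.cvtColor(up(c,k),cv2.COLOR_BGR2GRAY)
    res=[]
    for q in wood(c,roi,k):
        qi=((q+.5)*k-.5).astype(np.int32)
        m=np.zeros(im.shape,np.uint8);cv2.drawContours(m,[qi],-1,255,-1)
        m=cv2.erode(m,np.ones((4*k-3,4*k-3)))
        if (m>0).sum()<200: continue
        bg=np.median(im[m>0]);
        d=((bg-cv2.GaussianBlur(im,(0,0),2).astype(float))>13)&(m>0)
        n,l,st,ce=cv2.connectedComponentsWithStats(d.astype(np.uint8))
        hs=[((ce[i]+.5)/k-.5).round(2) for i in range(1,n) if st[i,4]>40]
        print(fn,q.mean(0).round(0),hs,[st[i,4] for i in range(1,n)])
holes(t,(285,178,390,230),"top");holes(s,(235,195,365,262),"scene")
E
```

```text
top 30 [407.1 126.5  34.1  34.   89.4] px [288.2 248.9]
top 30 [548.2 -76.4  41.8 102.3  83.4] px [348.5 206.1]
top 30 [ 549.9 -171.6   42.1  102.4   81.1] px [376.9 205.3]
top 30 [565.1  17.8  41.6 102.4  79.2] px [320.4 201.4]
top 30 [573.7 104.9  43.1 118.6  69.6] px [294.3 199.1]
top 18 [683.8 -48.6 460.5  38.8  82.5] px [339.5 166.8]
scene 281.1 260.9 1272
scene 342.5 238.3 291
scene 313.3 230.0 266
scene 283.3 219.2 259
scene 252.3 213.3 255
scene 362.6 195.1 95
top [349. 206.] [array([348.93, 198.45]), array([347.57, 212.75])] [np.int32(299), np.int32(264)]
top [377. 205.] [array([377.43, 197.82]), array([375.92, 211.99])] [np.int32(296), np.int32(264)]
top [320. 201.] [array([321.13, 193.82]), array([318.91, 207.84])] [np.int32(305), np.int32(288)]
top [294. 199.] [array([296.28, 192.12]), array([291.38, 205.48])] [np.int32(338), np.int32(384)]
scene [264. 254.] [] []
scene [343. 238.] [array([348.14, 232.23]), array([338.38, 243.02])] [np.int32(217), np.int32(180)]
scene [313. 230.] [array([317.63, 223.44]), array([310.16, 235.03])] [np.int32(93), np.int32(127)]
scene [283. 219.] [array([287.25, 212.58]), array([280.42, 224.17])] [np.int32(90), np.int32(117)]
scene [252. 213.] [array([256.56, 207.02]), array([248.56, 218.03])] [np.int32(88), np.int32(90)]
```

```bash
python3 - <<'E'
from m import *
t=cam("top");s=cam("scene")
H=[((348.93,198.45),(347.57,212.75),(280.42,224.17),(287.25,212.58)),((377.43,197.82),(375.92,211.99),(248.56,218.03),(256.56,207.02)),
((321.13,193.82),(318.91,207.84),(310.16,235.03),(317.63,223.44)),((296.28,192.12),(291.38,205.48),(338.38,243.02),(348.14,232.23))]
for a,b,c,d in H:
    A,e1=tri(t,a,s,c);B,e2=tri(t,b,s,d)
    print(A.round(1),B.round(1),round(e1,1),round(e2,1),"ang",np.degrees(np.arctan2((A-B)[1],(A-B)[0])).round(1),((A+B)/2).round(1))
# batten corners both views at crop coordinates
tc=lambda u,v,x0,y0,k:((u+.5)/k-.5+x0,(v+.5)/k-.5+y0)
bt=[(216,58),(748,119),(745,163),(213,100)]   # topc0: left-far,right-far,right-near,left-near
bs=[(667,457),(53,243),(80,204),(682,404)]
for p,q in zip(bt,bs):
    P,e=tri(t,tc(*p,220,140,4),s,tc(*q,190,180,4));print("batten",P.round(1),round(e,1), onplane(t,tc(*p,220,140,4),18)[:2].round(1))
# camera lens ring, and column
P,e=tri(t,tc(302,200,90,150,4),s,tc(305,258,440,170,5));print("ring",P.round(1),e)
P,e=tri(t,tc(88,213,90,150,4),s,tc(612,95,440,170,5));print("coltop",P.round(1),e)
for p in((385,144),(414,293),(222,331)): print("foot",onplane(t,tc(*p,90,150,4),14).round(1))
for p in((145,387),(175,585),(497,603)): print("foot s",onplane(s,tc(*p,440,170,5),14 if p[1]<590 else 14).round(1))
for p in((545,64),(615,185)): print("wagon",onplane(t,tc(*p,90,150,4),15).round(1))
for p in((450,190),(472,230),(540,206)): print("mallet",onplane(t,p,60).round(1))
E
```

```text
[573.7 -77.3  30.9] [525.7 -72.   31. ] 1.9 1.7 ang -6.3 [549.7 -74.7  31. ]
[ 574.9 -173.4   30.7] [ 527.1 -166.9   30.1] 1.4 2.4 ang -7.7 [ 551.  -170.1   30.4]
[590.4  15.8  30.6] [543.2  24.2  30.5] 1.8 2.7 ang -10.1 [566.8  20.   30.6]
[597.2  99.1  29.7] [552.2 116.2  30. ] 1.5 2.2 ang -20.8 [574.7 107.6  29.8]
batten [731.8 178.4   6. ] 5.1 [729.9 174.9]
batten [ 673.  -276.5   12.1] 3.7 [ 672.7 -277.1]
batten [ 635.  -272.7   12.7] 4.0 [ 635.  -273.6]
batten [694.1 180.2  13.8] 4.6 [693.8 177.6]
ring [559.2 492.3 193.3] 6.756458236884267
coltop [538.9 600.6 314.3] 1.1580861136865246
foot [625.4 473.5  14. ]
foot [498.6 447.6  14. ]
foot [468.3 608.7  14. ]
foot s [503.9 452.6  14. ]
foot s [634.8 475.7  14. ]
foot s [602.8 638.7  14. ]
wagon [692.5 337.9  15. ]
wagon [588.2 278.2  15. ]
mallet [ 595.4 -410.7   60. ]
mallet [ 462.5 -478.5   60. ]
mallet [ 539.2 -706.    60. ]
```

```bash
cat >> h.py <<'E'
from scipy.spatial.transform import Rotation as R
def axes():
    s=readout.sense(); q=s["tool_rot"]
    return s, R.from_quat([q[1],q[2],q[3],q[0]]).as_matrix()
def plan(target, jaw_deg):
    "roll needed (rad) to bring jaw axis to world heading jaw_deg (mod 180), then shift (cm) in the rolled tool axes"
    s,A=axes()
    cur=np.degrees(np.arctan2(A[1,2],A[0,2]))
    d=(jaw_deg-cur+90)%180-90       # world yaw, ccw from above
    out=[]
    for dd in (d, d-180*np.sign(d) if d else 180):
        roll=-np.radians(dd)           # tool y is down
        B=A@R.from_rotvec([0,roll,0]).as_matrix()
        out.append((round(roll,3),(B.T@(np.array(target)-s["ee_pos"])/10).round(2)))
    print("t",round(s["time"],2),"pos",s["ee_pos"].round(1),"jaw",round(cur,2),"ydir",A[:,1].round(3),"w",round(s["gripper_width"]*88.1,1),"F",s["wrist_force"].round(1))
    for o in out: print(" roll",o[0],"shift",o[1])
E
python3 - <<'E'
from m import *
t=cam("top");s=cam("scene")
s_,A=axes();print(A.round(3))
# batten edges: wood contour, fit lines to long sides
q=max(wood(t,(260,140,420,200)),key=len)
w=np.array([onplane(t,p,18)[:2] for p in q])
th=np.radians(-7.5)
for it in range(3):
    n=np.array([np.cos(th),np.sin(th)]);tt=np.array([-n[1],n[0]])
    a=w@n;b=w@tt;mb=(b.min()+b.max())/2
    sel=abs(b-mb)<215; mid=np.median(a[sel])
    lo=sel&(a<mid);hi=sel&(a>mid)
    pl=np.polyfit(b[lo],a[lo],1);ph=np.polyfit(b[hi],a[hi],1)
    print("slopes deg",np.degrees(np.arctan(pl[0])),np.degrees(np.arctan(ph[0])),"near",np.polyval(pl,mb),"far",np.polyval(ph,mb),"t",b.min(),b.max(),np.degrees(th))
    th-=np.arctan((pl[0]+ph[0])/2)
q=max(wood(s,(190,215,380,300)),key=len)
w=np.array([onplane(s,p,18)[:2] for p in q]);a=w@n;b=w@tt;mb=(b.min()+b.max())/2;sel=abs(b-mb)<200;mid=np.median(a[sel])
lo=sel&(a<mid);pl=np.polyfit(b[lo],a[lo],1);print("scene near",np.degrees(np.arctan(pl[0])),np.polyval(pl,mb),b.min(),b.max())
# camera refinement
crop(t,105,185,185,215,9,"pics/camt1.png")
E
```

```text
[[-0.929 -0.     0.369]
 [-0.369 -0.    -0.929]
 [ 0.    -1.     0.   ]]
slopes deg -0.02864838452849194 -0.09639778228280377 near 666.1901231301588 far 702.4460115980826 t -189.20474727408237 271.38096633776405 -7.499999999999999
slopes deg 0.03222510049341901 -0.033875425024398255 near 666.2344185173775 far 702.4904166314976 t -189.94856919411566 270.63723940975535 -7.4374768947395795
slopes deg 0.03305025110016167 -0.03305027235616992 near 666.2349993516788 far 702.4909974163954 t -189.9583844384331 270.62742175212776 -7.4366517321995245
scene near 0.47132874634738975 670.6888657183584 -184.73113985777866 270.9542803251275
```

View pics/camt1.png

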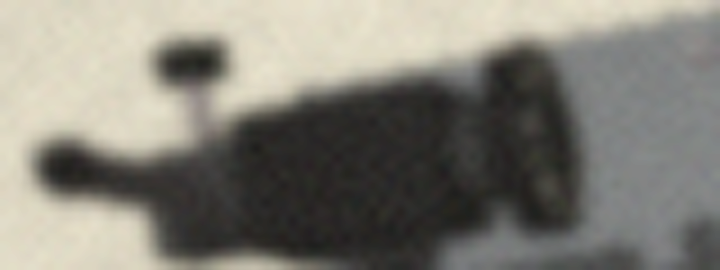

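```bash
python3 -c "
from h import *
plan([549,-75.5,100],83.5)
print(readout.sense()['joints'].round(2))"
```

```text
t 0.5 pos [ 230.6 -580.9  202.1] jaw -68.35 ydir [-0. -0. -1.] w 88.0 F [ 0.3  1.4 -0.6]
 roll 0.491 shift [-25.92  10.21 -53.82]
 roll -2.65 shift [25.92 10.21 53.82]
[ 1.23  0.69 -0.19  1.57  0.16  0.9  -0.22]
```

Request:
carry_out([
  [[0,0,0,0.1,6],[0,0,0,0.1,6],[0,0,0,0.1,6],[0,0,0,0.1,6],[0,0,0,0.091,6],[-1.5,0,-3,0,6],[-1.5,0,-3,0,6],[-1.5,0,-3,0,6],[-1.5,0,-3,0,6],[-1.5,0,-3,0,6],[-1.5,0,-3,0,6],[-1.5,0,-3,0,6],[-1.5,0,-3,0,6],[-1.5,0,-3,0,6],[-1.5,0,-3,0,6],[-1.5,0,-3,0,6],[-1.5,0,-3,0,6],[-1.5,0,-3,0,6],[-1.5,0,-3,0,6],[-1.5,0,-3,0,6]],
])

```text
time: 2.17
ee_pos: [505.8, -157.7, 202.3]
tool_rot: [0.04, -0.04, -0.706, 0.706]
wrist_force: [0.3, -1.0, 0.3]
gripper_width: 0.686
```

```bash
python3 -c "
from h import *
plan([549,-75.5,100],83.5)
print(readout.sense()['joints'].round(2))"
```

```text
t 2.17 pos [ 505.8 -157.7  202.3] jaw -96.48 ydir [ 0. -0. -1.] w 60.4 F [ 0.3 -1.   0.3]
 roll 0.0 shift [-3.35 10.23 -8.65]
 roll -3.141 shift [ 3.35 10.23  8.65]
[ 0.21  0.56  0.01  1.86 -0.    0.72 -1.46]
```

Request:
carry_out([
  [[-1.1,2,-2.9,0,6],[-1.1,3,-2.9,0,6],[-1.1,3,-2.8,0,6],[0,3,0,0,6],[0,3,0,0,6],[0,1.7,0,0,6],[0,0,0,0,6],[0,0,0,0,6]],
])

```text
time: 2.83
ee_pos: [546.4, -78.9, 46.3]
tool_rot: [0.04, -0.04, -0.706, 0.706]
wrist_force: [-0.1, -0.4, -0.0]
gripper_width: 0.677
```

```bash
python3 -c "
from h import *
plan([549,-75.5,6],83.5)
crop(cam('scene'),190,130,380,272,4,'pics/g1.png')"
```

```text
t 2.83 pos [546.4 -78.9  46.3] jaw -96.49 ydir [-0.001  0.    -1.   ] w 59.6 F [-0.1 -0.4 -0. ]
 roll 0.0 shift [-0.23  4.03 -0.37]
 roll -3.141 shift [0.23 4.03 0.37]
```

View pics/g1.png

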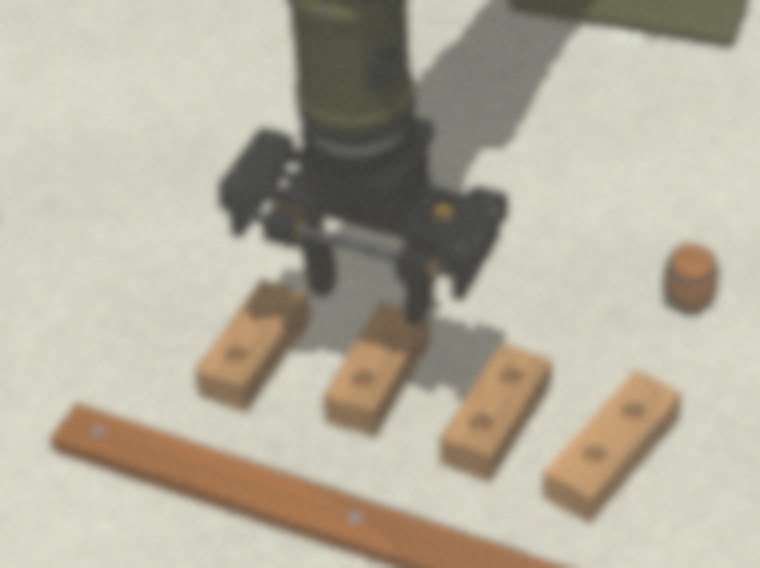

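Request:
carry_out([
  [[-0.2,1,-0.4,0,6],[0,1.5,0,0,6],[0,1,0,0,6],[0,0.5,0,0,6],[0,0,0,0,6],[0,0,0,0,3],[0,0,0,0,3],[0,0,0,0,3],[0,0,0,0,3],[0,0,0,0,3],[0,0,0,0,3]],
])

```text
time: 3.8
ee_pos: [549.3, -75.3, 7.0]
tool_rot: [0.04, -0.04, -0.706, 0.706]
wrist_force: [0.7, 0.5, -0.3]
gripper_width: 0.341
```

```bash
cat > tgt.py <<'E'
from h import *
n=np.array([np.cos(np.radians(-7.44)),np.sin(np.radians(-7.44))]);tt=np.array([-n[1],n[0]])
def row(nc,tc,z):
    p=nc*n+tc*tt; plan([p[0],p[1],z],82.56)
def nt():
    s=readout.sense(); p=s["ee_pos"][:2]; print("n",(p@n).round(2),"t",(p@tt).round(2),"Fn",(s["wrist_force"][:2]@n).round(2),"Ft",(s["wrist_force"][:2]@tt).round(2))
E
python3 -c "
from tgt import *
nt();row(608,3,7)"
```

```text
n 554.43 t -3.5 Fn 0.63 Ft 0.63
t 3.8 pos [549.3 -75.3   7. ] jaw -96.49 ydir [ 0. -0. -1.] w 30.0 F [ 0.7  0.5 -0.3]
 roll 0.017 shift [-5.36 -0.   -0.65]
 roll -3.125 shift [ 5.36 -0.    0.65]
```

```bash
python3 -c "
from h import *
crop(cam('scene'),190,130,380,272,4,'pics/g2.png')
crop(cam('top'),240,140,420,265,4,'pics/g2t.png')"
```

```text
(no output)
```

View pics/g2.png

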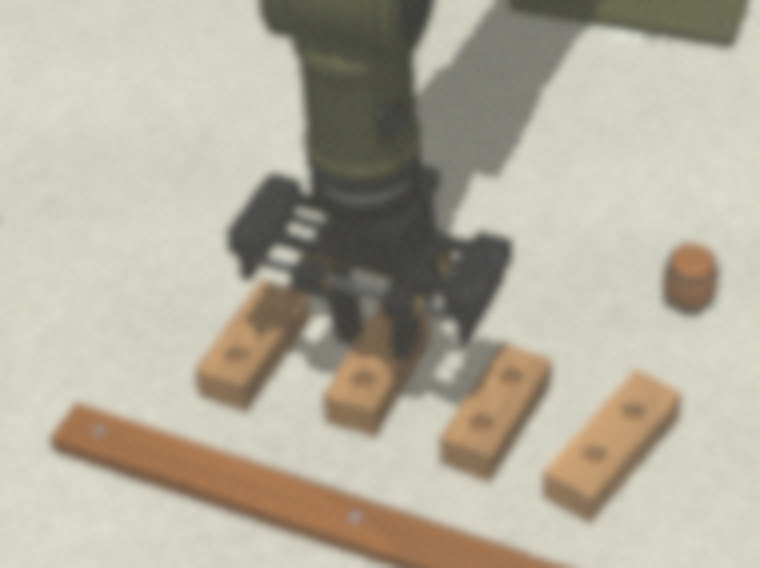

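View pics/g2t.png

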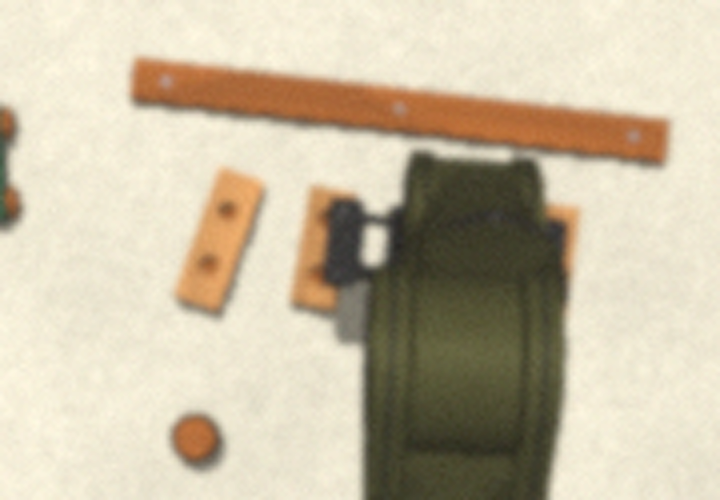

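```bash
python3 -c "
from h import *
c=cam('scene')
s,A=axes()
p=s['ee_pos']
for z in (0,15,23.7):
  for P in (p+A[:,2]*z,p-A[:,2]*z): print(z,((proj(c,P)-[190,130]+.5)*4).round(0))
print('blank top centre',((proj(c,[549,-75.5,30])-[190,130]+.5)*4).round(0))
crop(c,255,190,305,240,14,'pics/g3.png')
print(s['gripper_width'])
"
```

```text
0 [377. 377.]
0 [377. 377.]
15 [359. 371.]
15 [396. 382.]
23.7 [348. 368.]
23.7 [407. 386.]
blank top centre [376. 355.]
0.3415026069618683
```

View pics/g3.png

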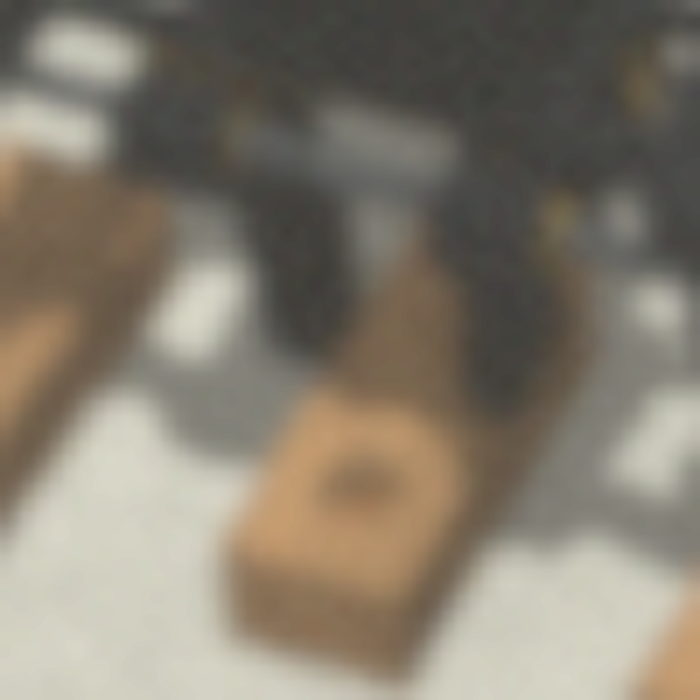

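Request:
carry_out([
  [[0,0,0,0,1],[0,0,0,0,1],[0,0,0,0,1],[0,0,0,0,1]],
])

```text
time: 4.28
ee_pos: [549.1, -75.3, 6.7]
tool_rot: [0.04, -0.04, -0.706, 0.706]
wrist_force: [0.4, -0.7, -0.9]
gripper_width: 0.117
```

```bash
python3 -c "
from tgt import *
nt();row(608,3,7)
crop(cam('scene'),255,190,305,240,14,'pics/g4.png')"
```

```text
n 554.26 t -3.51 Fn 0.44 Ft -0.61
t 4.28 pos [549.1 -75.3   6.7] jaw -96.48 ydir [-0. -0. -1.] w 10.3 F [ 0.4 -0.7 -0.9]
 roll 0.017 shift [-5.37 -0.03 -0.65]
 roll -3.125 shift [ 5.37 -0.03  0.65]
```

View pics/g4.png

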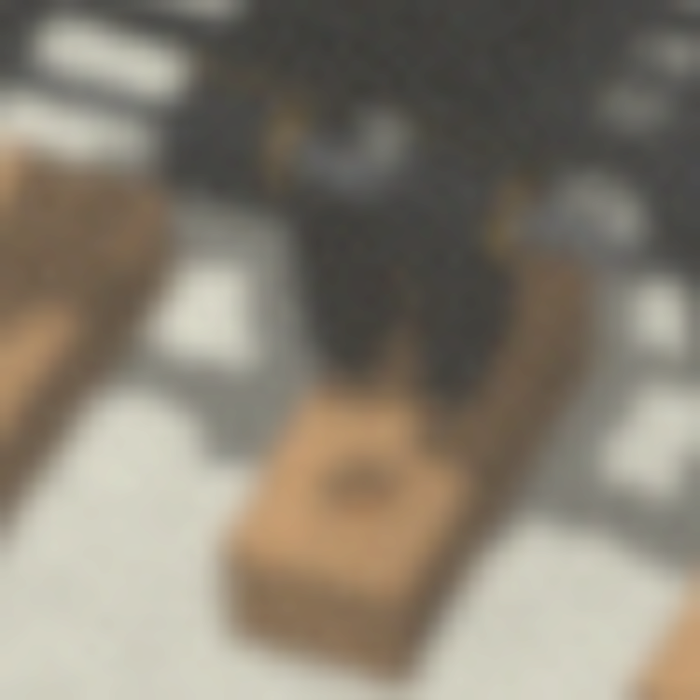

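```bash
python3 -c "
from h import *
c=cam('scene')
for P in ([546.4,-78.9,46.3],[546.4,-78.9,70]): print(((proj(c,P)-[190,130]+.5)*4).round(0))
for z in (7,20,30,35): print(z,((proj(c,[549,-75.3,z])-[255,190]+.5)*14).round(0))
for z in (7,20,30,35): print('x-20',z,((proj(c,[529,-75.3,z])-[255,190]+.5)*14).round(0))
cv2.imwrite('pics/g5.png',cv2.resize(c['img'][20:260,180:440],None,fx=3,fy=2.5))
"
```

```text
[371. 336.]
[369. 314.]
7 [411. 477.]
20 [408. 436.]
30 [405. 403.]
35 [404. 387.]
x-20 7 [440. 408.]
x-20 20 [437. 367.]
x-20 30 [435. 335.]
x-20 35 [434. 318.]
```

View pics/g5.png

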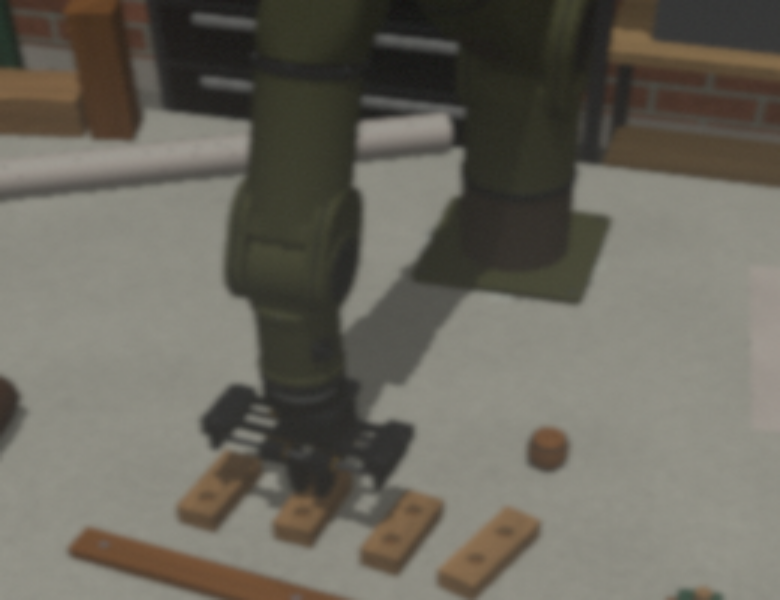

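Request:
carry_out([
  [[0,0,0,0,6],[0,0,0,0,6],[0,0,0,0,6],[0,0,0,0,6],[0,0,0,0,6],[0,0.7,0,0,6],[0,0.7,0,0,6],[0,0,0,0,6],[0,0,0,0,6]],
])

```text
time: 5.13
ee_pos: [548.5, -75.2, -8.1]
tool_rot: [0.041, -0.039, -0.706, 0.706]
wrist_force: [-0.4, 0.5, -0.1]
gripper_width: 0.683
```

```bash
python3 -c "
from tgt import *
nt();row(608,3,7)
crop(cam('scene'),255,190,305,240,14,'pics/g6.png')"
```

```text
n 553.6 t -3.5 Fn -0.47 Ft 0.42
t 5.13 pos [548.5 -75.2  -8.1] jaw -96.49 ydir [-0.002  0.    -1.   ] w 60.2 F [-0.4  0.5 -0.1]
 roll 0.017 shift [-5.44 -1.52 -0.65]
 roll -3.125 shift [ 5.44 -1.52  0.65]
```

View pics/g6.png

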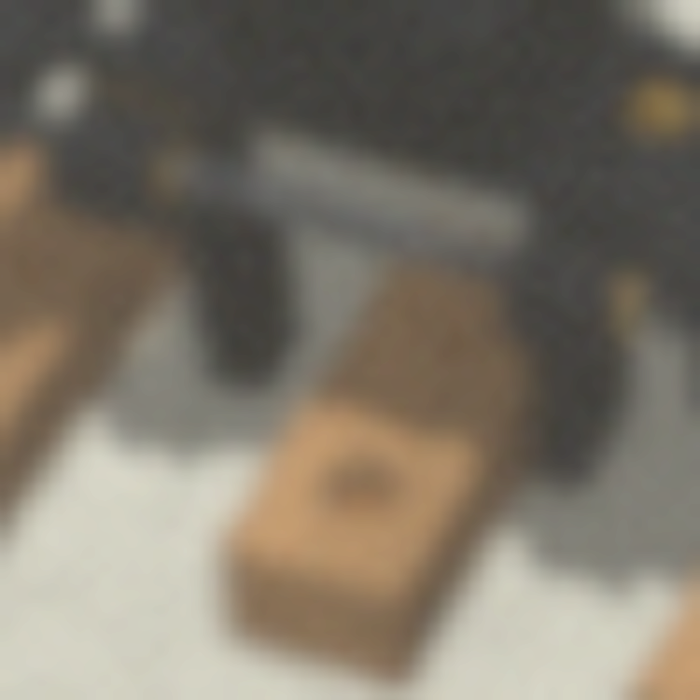

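Request:
carry_out([
  [[0,0.4,0,0,6],[0,0.4,0,0,6],[0,0.2,0,0,6],[0,0,0,0,6],[0,0,0,0,3],[0,0,0,0,3],[0,0,0,0,3],[0,0,0,0,3],[0,0,0,0,3]],
])

```text
time: 5.93
ee_pos: [549.3, -75.4, -17.1]
tool_rot: [0.04, -0.04, -0.706, 0.706]
wrist_force: [0.8, 0.1, -0.0]
gripper_width: 0.444
```

```bash
python3 -c "
from tgt import *
nt();row(608,3,-18)
crop(cam('scene'),255,190,305,240,14,'pics/g7.png')"
```

```text
n 554.42 t -3.6 Fn 0.81 Ft 0.23
t 5.93 pos [549.3 -75.4 -17.1] jaw -96.49 ydir [ 0. -0. -1.] w 39.1 F [ 0.8  0.1 -0. ]
 roll 0.017 shift [-5.36  0.09 -0.66]
 roll -3.125 shift [5.36 0.09 0.66]
```

View pics/g7.png

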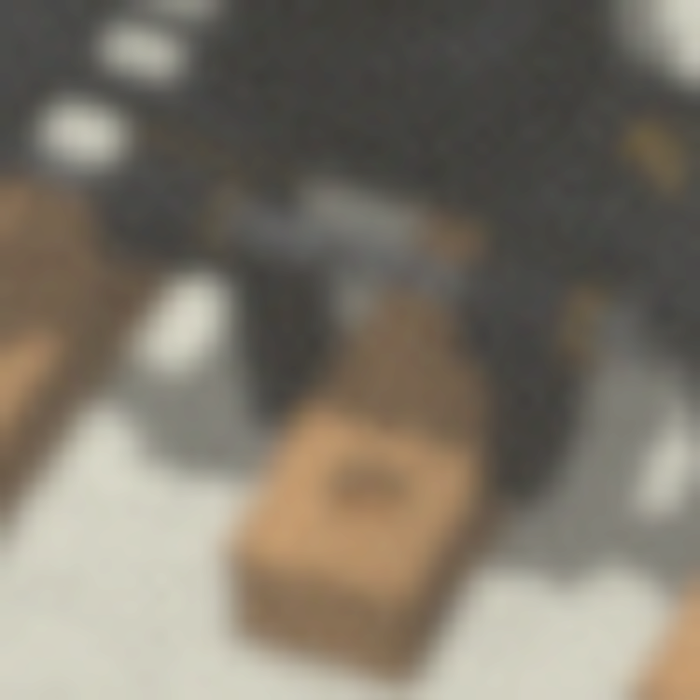

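Request:
carry_out([
  [[-0.5,0,-0.2,0.017,3],[-1,0,-0.2,0,3],[-1,0,-0.2,0,3],[-1,0,0,0,3],[-1,0,0,0,3],[-0.7,0,0,0,3],[0,0,0,0,3],[0,0,0,0,3]],
])

```text
time: 6.65
ee_pos: [602.6, -75.9, -17.1]
tool_rot: [0.045, -0.047, -0.706, 0.706]
wrist_force: [1.6, -0.4, 1.2]
gripper_width: 0.45
```

```bash
python3 -c "
from tgt import *
nt();row(616,3,-18)
crop(cam('scene'),230,180,330,270,8,'pics/g8.png')"
```

```text
n 607.39 t 2.74 Fn 1.63 Ft -0.23
t 6.65 pos [602.6 -75.9 -17.1] jaw -97.47 ydir [ 0.002 -0.    -1.   ] w 39.6 F [ 1.6 -0.4  1.2]
 roll -0.0 shift [-0.86  0.09 -0.03]
 roll 3.141 shift [0.86 0.09 0.03]
```

View pics/g8.png

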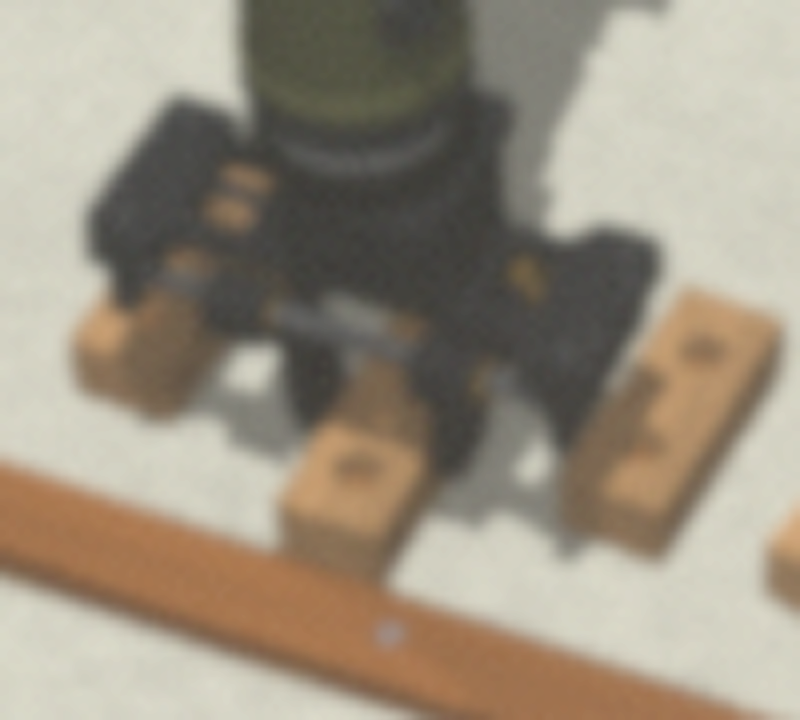

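Request:
carry_out([
  [[-0.3,0,0,0,3],[-0.2,0,0,0,3],[-0.1,0,0,0,3],[0,0,0,0,3],[0,0,0,0,3]],
])

```text
time: 7.12
ee_pos: [604.9, -76.4, -17.1]
tool_rot: [-0.048, 0.044, 0.706, -0.706]
wrist_force: [-4.0, -0.2, 6.0]
gripper_width: 0.445
```

```bash
python3 -c "
from tgt import *
nt();row(616,3,-18)"
```

```text
n 609.68 t 2.52 Fn -3.89 Ft -0.76
t 7.12 pos [604.9 -76.4 -17.1] jaw -97.47 ydir [-0.004  0.    -1.   ] w 39.2 F [-4.  -0.2  6. ]
 roll -0.0 shift [-0.63  0.08 -0.05]
 roll 3.141 shift [0.63 0.08 0.05]
```

```bash
python3 -c "
from tgt import *
crop(cam('scene'),250,200,330,270,10,'pics/g9.png')"
```

```text
(no output)
```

View pics/g9.png

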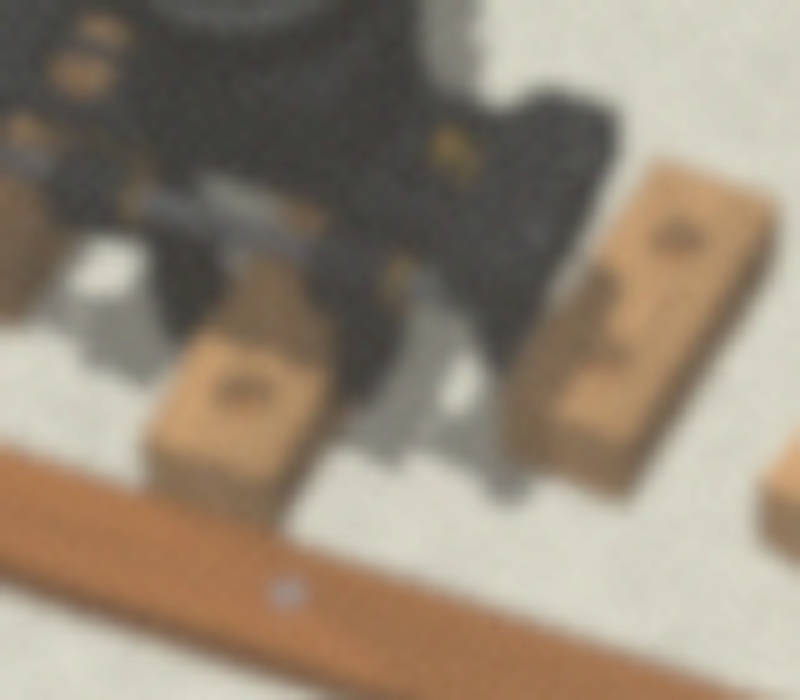

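Request:
carry_out([
  [[-0.2,0,0,0,3],[0,0,0,0,3],[0,0,0,0,3]],
])

```text
time: 7.42
ee_pos: [607.0, -76.8, -17.1]
tool_rot: [-0.048, 0.045, 0.706, -0.706]
wrist_force: [-3.4, 0.1, 4.6]
gripper_width: 0.451
```

```bash
python3 -c "
from tgt import *
nt();row(616,3,-18)"
```

```text
n 611.8 t 2.43 Fn -3.38 Ft -0.39
t 7.42 pos [607.  -76.8 -17.1] jaw -97.47 ydir [-0.004  0.    -1.   ] w 39.7 F [-3.4  0.1  4.6]
 roll -0.001 shift [-0.42  0.08 -0.06]
 roll 3.141 shift [0.42 0.08 0.06]
```

Request:
carry_out([
  [[-0.2,0,0,0,3],[-0.1,0,0,0,3],[0,0,0,0,3],[0,0,0,0,3]],
])

```text
time: 7.75
ee_pos: [609.9, -77.2, -17.1]
tool_rot: [0.048, -0.045, -0.706, 0.706]
wrist_force: [-3.1, 0.4, 5.7]
gripper_width: 0.452
```

```bash
python3 -c "
from tgt import *
nt();row(616,3,-18)"
```

```text
n 614.77 t 2.4 Fn -3.09 Ft 0.04
t 7.75 pos [609.9 -77.2 -17.1] jaw -97.47 ydir [-0.004  0.    -1.   ] w 39.8 F [-3.1  0.4  5.7]
 roll -0.001 shift [-0.12  0.09 -0.06]
 roll 3.141 shift [0.12 0.09 0.06]
```

Request:
carry_out([
  [[-0.1,0,0,0,3],[-0.1,0,0,0,3],[0,0,0,0,3],[0,0,0,0,3]],
])

```text
time: 8.08
ee_pos: [611.7, -77.4, -17.1]
tool_rot: [-0.048, 0.044, 0.706, -0.706]
wrist_force: [-3.3, 0.8, 6.1]
gripper_width: 0.446
```

```bash
python3 -c "
from tgt import *
nt();row(616,3,-18)"
```

```text
n 616.58 t 2.42 Fn -3.34 Ft 0.33
t 8.08 pos [611.7 -77.4 -17.1] jaw -97.47 ydir [-0.005  0.    -1.   ] w 39.3 F [-3.3  0.8  6.1]
 roll -0.001 shift [ 0.06  0.09 -0.06]
 roll 3.141 shift [-0.06  0.09  0.06]
```

Request:
carry_out([
  [[-0.1,0,0,0,3],[-0.1,0,0,0,3],[0,0,0,0,3],[0,0,0,0,3]],
])

```text
time: 8.42
ee_pos: [612.4, -77.5, -17.1]
tool_rot: [-0.049, 0.044, 0.706, -0.706]
wrist_force: [-5.1, 1.0, 8.6]
gripper_width: 0.451
```

```bash
python3 -c "
from tgt import *
nt();row(616,3,-18)
crop(cam('scene'),250,200,330,270,10,'pics/g10.png')"
```

```text
n 617.3 t 2.42 Fn -5.15 Ft 0.3
t 8.42 pos [612.4 -77.5 -17.1] jaw -97.47 ydir [-0.007  0.001 -1.   ] w 39.7 F [-5.1  1.   8.6]
 roll -0.001 shift [ 0.13  0.09 -0.06]
 roll 3.141 shift [-0.13  0.09  0.06]
```

View pics/g10.png

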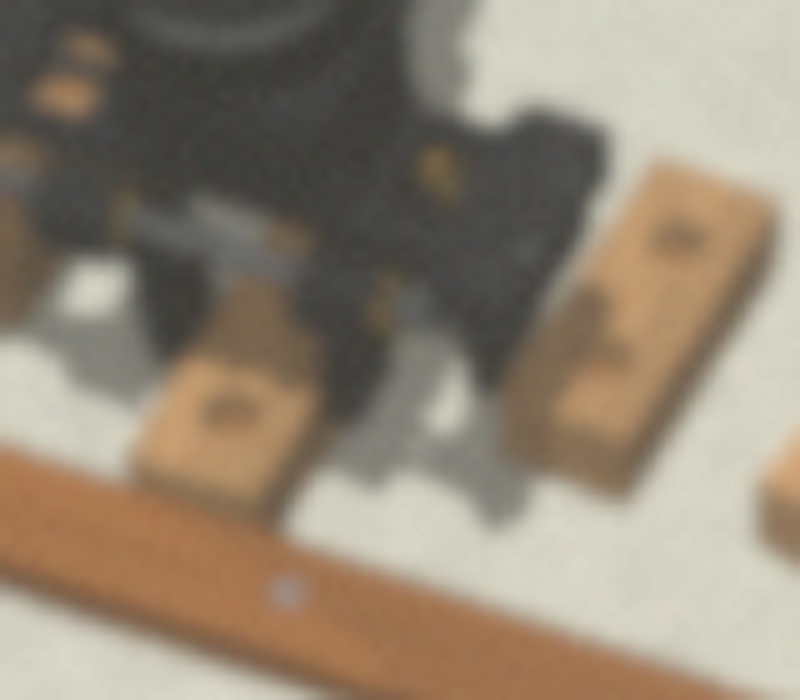

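Request:
carry_out([
  [[-0.2,0,0,0,3],[0,0,0,0,3],[0,0,0,0,3]],
])

```text
time: 8.72
ee_pos: [612.3, -77.6, -17.1]
tool_rot: [-0.05, 0.042, 0.706, -0.705]
wrist_force: [-10.3, 1.2, 11.3]
gripper_width: 0.448
```

```bash
python3 -c "
from tgt import *
nt()"
```

```text
n 617.17 t 2.38 Fn -10.38 Ft -0.11
```

Request:
carry_out([
  [[0,0,0,0,5.6],[0,0,0,0,5.6],[0,0,0,0,5.6],[0,-0.5,0,0,5.6],[0,-2,0,0,5.6],[0,-3,0,0,6],[0,0,0,0,6]],
])

```text
time: 9.3
ee_pos: [622.2, -78.8, 42.5]
tool_rot: [0.043, -0.049, -0.705, 0.706]
wrist_force: [1.2, -0.1, 0.4]
gripper_width: 0.678
```

```bash
python3 -c "
from tgt import *
nt();plan([550.5,-171,-18],81.7)
crop(cam('scene'),190,150,370,280,4,'pics/g11.png')"
```

```text
n 627.15 t 2.42 Fn 1.19 Ft 0.02
t 9.3 pos [622.2 -78.8  42.5] jaw -97.48 ydir [ 0.009 -0.001 -1.   ] w 59.7 F [ 1.2 -0.1  0.4]
 roll 0.014 shift [ 5.81  6.   10.16]
 roll -3.127 shift [ -5.81   6.   -10.16]
```

View pics/g11.png

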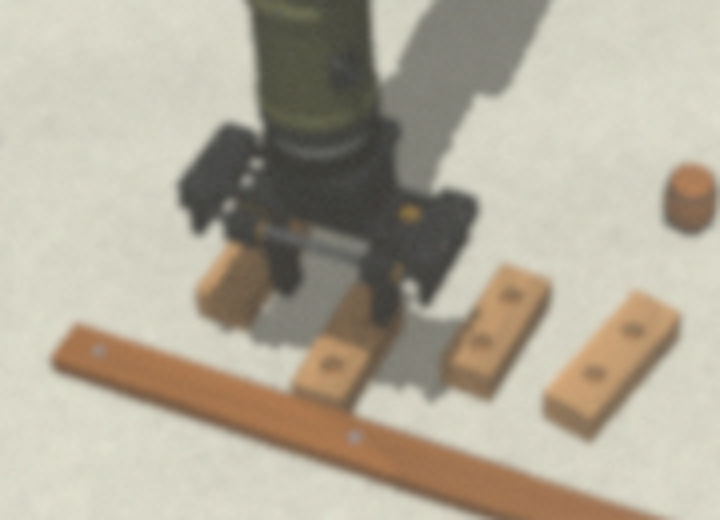

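Request:
carry_out([
  [[1.4,0,2.6,0.014,6],[1.4,0,2.6,0,6],[1.5,0,2.5,0,6],[1.5,0,2.4,0,6],[0,1,0,0,6],[0,2,0,0,6],[0,1.5,0,0,6],[0,0,0,0,6],[0,0,0,0,6]],
])

```text
time: 10.1
ee_pos: [546.1, -169.4, -8.3]
tool_rot: [-0.052, 0.05, 0.705, -0.705]
wrist_force: [0.1, -0.1, 0.0]
gripper_width: 0.683
```

```bash
python3 -c "
from tgt import *
nt();plan([550.5,-171,-17],81.7)
crop(cam('scene'),220,180,300,250,10,'pics/g12.png')"
```

```text
n 563.41 t -97.31 Fn 0.14 Ft -0.04
t 10.1 pos [ 546.1 -169.4   -8.3] jaw -98.24 ydir [-0.002  0.001 -1.   ] w 60.2 F [ 0.1 -0.1  0. ]
 roll 0.001 shift [-0.46  0.87  0.09]
 roll -3.141 shift [ 0.46  0.87 -0.09]
```

View pics/g12.png

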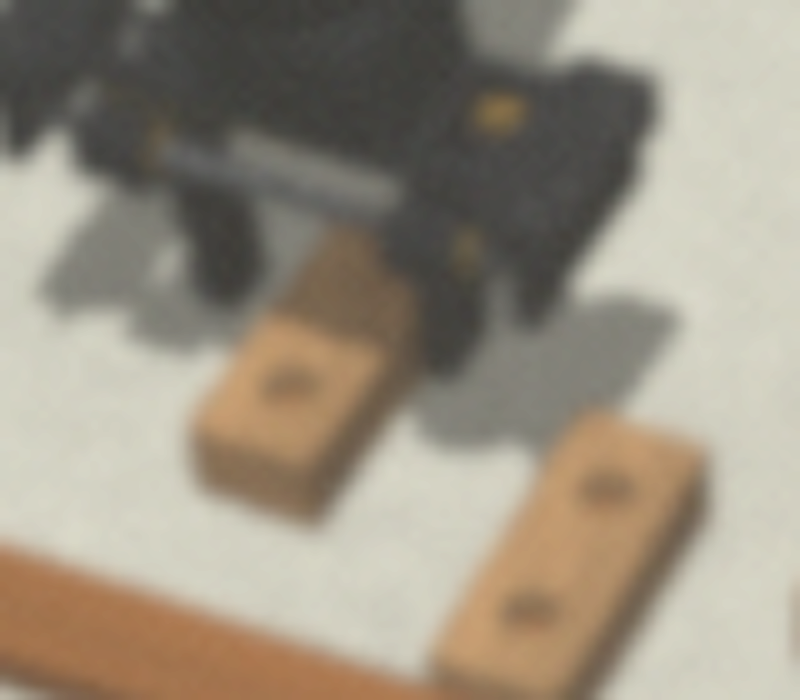

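Good straddle; lower, grip, and drag towards the batten.

Request:
carry_out([
  [[-0.4,0.4,0,0,6],[0,0.4,0,0,6],[0,0,0,0,6],[0,0,0,0,3],[0,0,0,0,3],[0,0,0,0,3],[0,0,0,0,3],[0,0,0,0,3]],
])

```text
time: 10.82
ee_pos: [550.8, -170.7, -15.0]
tool_rot: [0.051, -0.051, -0.705, 0.705]
wrist_force: [-0.7, -0.2, 0.8]
gripper_width: 0.449
```

```bash
python3 -c "
from tgt import *
nt();row(613,-73,-17)"
```

```text
n 568.27 t -97.92 Fn -0.7 Ft -0.29
t 10.82 pos [ 550.8 -170.7  -15. ] jaw -98.26 ydir [ 0. -0. -1.] w 39.5 F [-0.7 -0.2  0.8]
 roll -0.014 shift [-4.47  0.2  -2.49]
 roll 3.127 shift [4.47 0.2  2.49]
```

Request:
carry_out([
  [[-0.6,0,-0.4,-0.014,3],[-0.9,0,-0.6,0,3],[-0.9,0,-0.6,0,3],[-0.9,0,-0.5,0,3],[-0.7,0,-0.4,0,3],[-0.4,0,0,0,3],[-0.2,0,0,0,3],[-0.2,0,0,0,3],[0,0,0,0,3],[0,0,0,0,3]],
])

```text
time: 11.65
ee_pos: [601.0, -151.3, -15.0]
tool_rot: [-0.046, 0.045, 0.706, -0.705]
wrist_force: [-2.6, 1.1, 6.5]
gripper_width: 0.452
```

```bash
python3 -c "
from tgt import *
nt();row(618,-73,-15)
crop(cam('scene'),220,180,300,250,10,'pics/g13.png')"
```

```text
n 615.52 t -72.23 Fn -2.76 Ft 0.74
t 11.65 pos [ 601.  -151.3  -15. ] jaw -97.44 ydir [-0.001  0.001 -1.   ] w 39.8 F [-2.6  1.1  6.5]
 roll 0.0 shift [-0.25 -0.    0.08]
 roll -3.142 shift [ 0.25 -0.   -0.08]
```

View pics/g13.png

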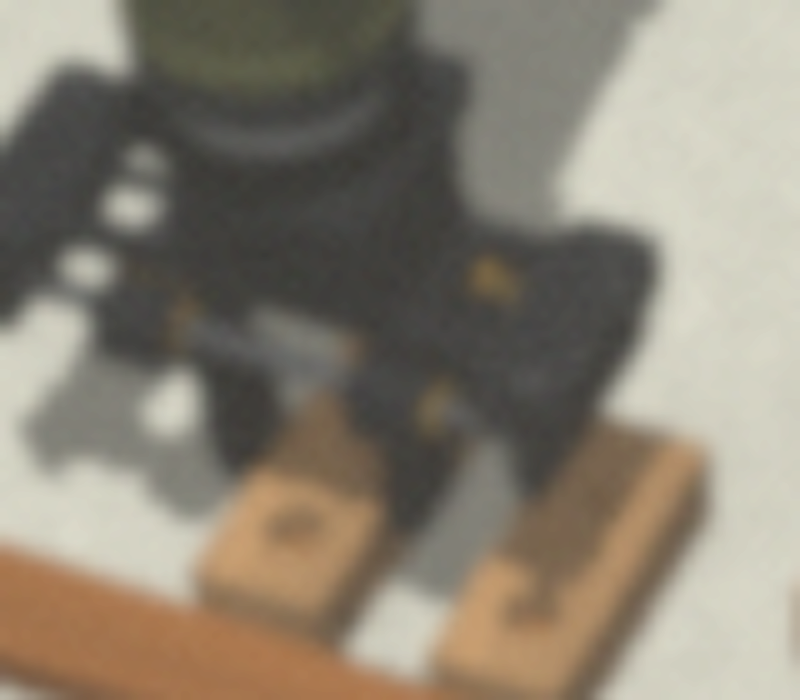

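Request:
carry_out([
  [[-0.2,0,0,0,3],[-0.2,0,0,0,3],[0,0,0,0,3],[0,0,0,0,3]],
])

```text
time: 12.03
ee_pos: [602.9, -151.9, -15.0]
tool_rot: [-0.048, 0.044, 0.706, -0.705]
wrist_force: [-6.4, 1.6, 9.1]
gripper_width: 0.449
```

```bash
python3 -c "
from tgt import *
nt();row(618,-73,-15)"
```

```text
n 617.54 t -72.57 Fn -6.57 Ft 0.76
t 12.03 pos [ 602.9 -151.9  -15. ] jaw -97.45 ydir [-0.005  0.001 -1.   ] w 39.5 F [-6.4  1.6  9.1]
 roll -0.0 shift [-0.05 -0.    0.04]
 roll 3.141 shift [ 0.05 -0.   -0.04]
```

Request:
carry_out([
  [[-0.2,0,0,0,3],[0,0,0,0,3],[0,0,0,0,3],[0,0,0,0,5.6],[0,0,0,0,5.6],[0,0,0,0,5.6],[0,-0.5,0,0,5.6],[0,-2.5,0,0,5.6],[0,-3,0,0,6],[0,-1,0,0,6],[0,0,0,0,6]],
])

```text
time: 12.95
ee_pos: [610.3, -153.6, 57.7]
tool_rot: [0.044, -0.048, -0.705, 0.706]
wrist_force: [0.0, -0.9, 0.1]
gripper_width: 0.678
```

```bash
python3 -c "
from tgt import *
nt();plan([566,19,-8],79.7)
crop(cam('scene'),190,150,370,280,4,'pics/g14.png')"
```

```text
n 625.06 t -73.26 Fn 0.13 Ft -0.89
t 12.95 pos [ 610.3 -153.6   57.7] jaw -97.47 ydir [ 0.007 -0.001 -1.   ] w 59.7 F [ 0.  -0.9  0.1]
 roll 0.049 shift [  7.49   6.52 -16.19]
 roll -3.092 shift [-7.49  6.52 16.19]
```

View pics/g14.png

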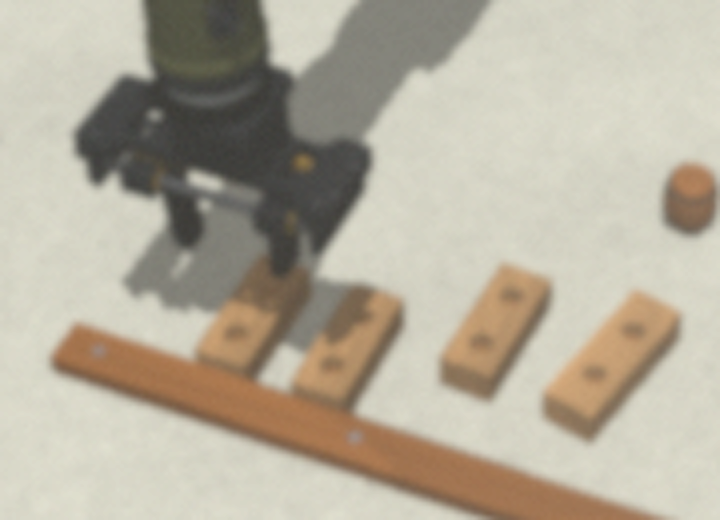

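Request:
carry_out([
  [[0,0,0,0.049,6],[1.5,0,-3.2,0,6],[1.5,0,-3.2,0,6],[1.5,0,-3.3,0,6],[1.5,0,-3.3,0,6],[1.5,0,-3.2,0,6],[0,2,0,0,6],[0,2,0,0,6],[0,1.5,0,0,6],[0,0,0,0,6],[0,0,0,0,6]],
])

```text
time: 13.92
ee_pos: [561.1, 19.7, -1.9]
tool_rot: [0.065, -0.062, -0.704, 0.705]
wrist_force: [0.6, -0.9, -0.0]
gripper_width: 0.686
```

```bash
python3 -c "
from tgt import *
nt();plan([566,19,-16],79.7)
crop(cam('scene'),260,180,340,250,10,'pics/g15.png')"
```

```text
n 553.81 t 92.21 Fn 0.74 Ft -0.81
t 13.92 pos [561.1  19.7  -1.9] jaw -100.27 ydir [-0.004 -0.001 -1.   ] w 60.5 F [ 0.6 -0.9 -0. ]
 roll 0.001 shift [-0.5   1.41 -0.02]
 roll -3.141 shift [0.5  1.41 0.02]
```

View pics/g15.png

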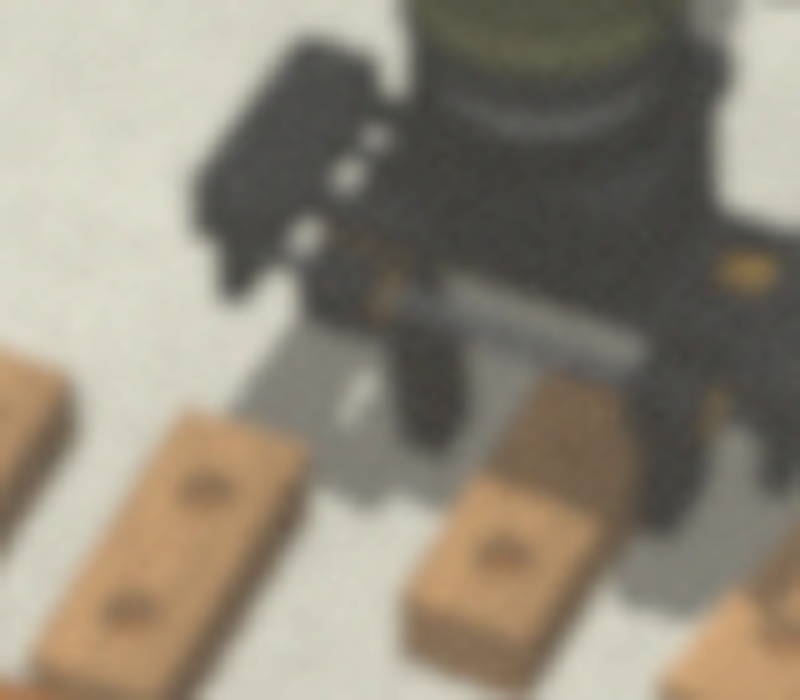

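Request:
carry_out([
  [[-0.3,0.5,0,0,6],[0,0.5,0,0,6],[0,0.4,0,0,6],[0,0,0,0,6],[0,0,0,0,3],[0,0,0,0,3],[0,0,0,0,3],[0,0,0,0,3],[0,0,0,0,3]],
])

```text
time: 14.72
ee_pos: [565.7, 19.2, -14.0]
tool_rot: [0.063, -0.063, -0.704, 0.704]
wrist_force: [-0.2, 0.1, 0.6]
gripper_width: 0.448
```

```bash
python3 -c "
from tgt import *
nt();row(615,78,-15)"
```

```text
n 558.45 t 92.33 Fn -0.2 Ft 0.08
t 14.72 pos [565.7  19.2 -14. ] jaw -100.27 ydir [ 0. -0. -1.] w 39.4 F [-0.2  0.1  0.6]
 roll -0.049 shift [-5.66  0.1   1.43]
 roll 3.092 shift [ 5.66  0.1  -1.43]
```

Request:
carry_out([
  [[0,0,0,-0.05,3],[-0.8,0,0.4,0,3],[-1,0,0.4,0,3],[-1,0,0.4,0,3],[-1,0,0.2,0,3],[-1,0,0,0,3],[-0.6,0,0,0,3],[-0.2,0,0,0,3],[-0.2,0,0,0,3],[0,0,0,0,3],[0,0,0,0,3]],
])

```text
time: 15.63
ee_pos: [619.9, -2.0, -14.0]
tool_rot: [0.046, -0.045, -0.706, 0.706]
wrist_force: [-3.2, -0.9, 6.1]
gripper_width: 0.448
```

```bash
python3 -c "
from tgt import *
nt();row(618,78,-15)"
```

```text
n 614.93 t 78.28 Fn -3.06 Ft -1.33
t 15.63 pos [619.9  -2.  -14. ] jaw -97.41 ydir [-0.002 -0.    -1.   ] w 39.5 F [-3.2 -0.9  6.1]
 roll 0.001 shift [-0.31  0.1   0.03]
 roll -3.141 shift [ 0.31  0.1  -0.03]
```

Request:
carry_out([
  [[-0.2,0,0,0,3],[-0.2,0,0,0,3],[-0.1,0,0,0,3],[0,0,0,0,3],[0,0,0,0,3]],
])

```text
time: 16.05
ee_pos: [621.4, -2.1, -14.1]
tool_rot: [0.049, -0.042, -0.706, 0.706]
wrist_force: [-8.4, 0.4, 11.0]
gripper_width: 0.448
```

```bash
python3 -c "
from tgt import *
nt();row(618,78,-15)"
```

```text
n 616.42 t 78.35 Fn -8.4 Ft -0.65
t 16.05 pos [621.4  -2.1 -14.1] jaw -97.38 ydir [-0.009  0.    -1.   ] w 39.4 F [-8.4  0.4 11. ]
 roll 0.001 shift [-0.16  0.09  0.03]
 roll -3.141 shift [ 0.16  0.09 -0.03]
```

Request:
carry_out([
  [[-0.1,0,0,0,3],[0,0,0,0,3],[0,0,0,0,5.6],[0,0,0,0,5.6],[0,0,0,0,5.6],[0,-0.5,0,0,5.6],[0,-2.5,0,0,5.6],[0,-3,0,0,6],[0,-1,0,0,6],[0,0,0,0,6]],
])

```text
time: 16.88
ee_pos: [630.0, -2.9, 58.7]
tool_rot: [-0.043, 0.048, 0.706, -0.705]
wrist_force: [0.9, 0.2, -0.4]
gripper_width: 0.678
```

```bash
python3 -c "
from tgt import *
nt();plan([574.2,106.5,-8],69.6)
crop(cam('scene'),190,150,370,280,4,'pics/g16.png')"
```

```text
n 625.08 t 78.72 Fn 0.86 Ft 0.34
t 16.88 pos [630.   -2.9  58.7] jaw -97.42 ydir [ 0.007  0.    -1.   ] w 59.7 F [ 0.9  0.2 -0.4]
 roll 0.227 shift [ 9.08  6.63 -8.29]
 roll -2.915 shift [-9.08  6.63  8.29]
```

View pics/g16.png

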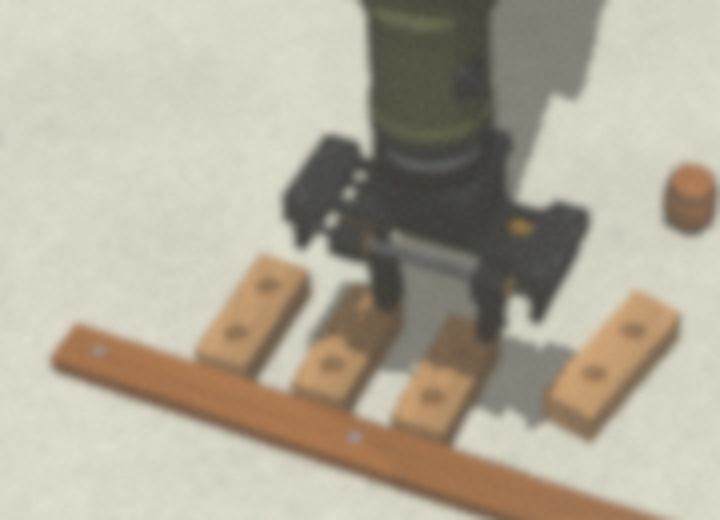

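Request:
carry_out([
  [[0,0,0,0.114,6],[0,0,0,0.113,6],[2.3,0,-2.1,0,6],[2.3,0,-2.1,0,6],[2.3,0,-2.1,0,6],[1.9,0,-2,0,6],[0,2,0,0,6],[0,2,0,0,6],[0,1.6,0,0,6],[0,0,0,0,6],[0,0,0,0,6]],
])

```text
time: 17.85
ee_pos: [572.1, 105.2, -2.0]
tool_rot: [0.127, -0.124, -0.695, 0.697]
wrist_force: [-0.2, 0.3, -0.5]
gripper_width: 0.686
```

```bash
python3 -c "
from tgt import *
nt();plan([574.2,106.5,-15],69.6)
crop(cam('scene'),290,180,370,250,10,'pics/g17.png')"
```

```text
n 553.66 t 178.44 Fn -0.2 Ft 0.25
t 17.85 pos [572.1 105.2  -2. ] jaw -110.41 ydir [-0.004 -0.001 -1.   ] w 60.4 F [-0.2  0.3 -0.5]
 roll -0.0 shift [-0.16  1.3  -0.19]
 roll 3.141 shift [0.16 1.3  0.19]
```

View pics/g17.png

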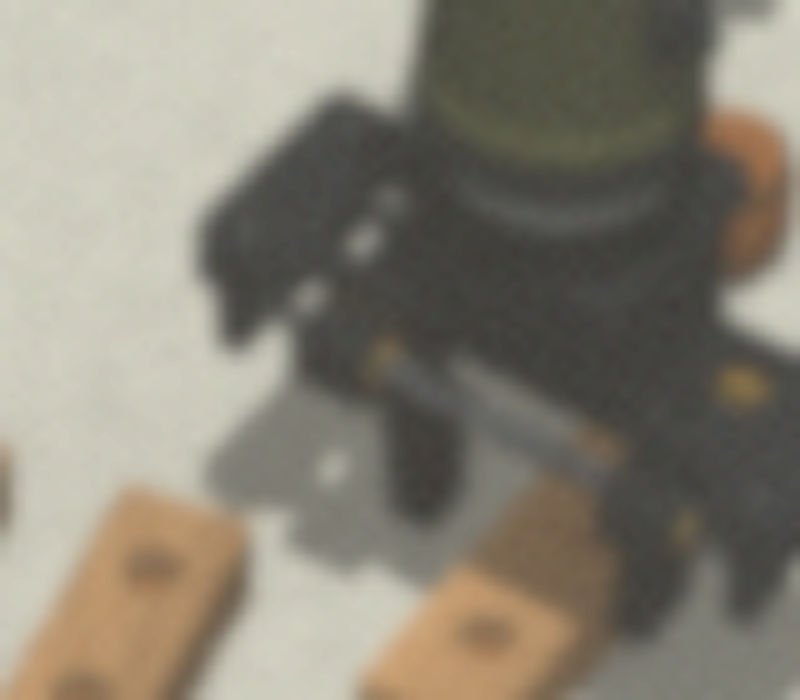

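Request:
carry_out([
  [[0,0.5,-0.2,0,6],[0,0.5,0,0,6],[0,0.4,0,0,6],[0,0,0,0,6],[0,0,0,0,3],[0,0,0,0,3],[0,0,0,0,3],[0,0,0,0,3],[0,0,0,0,3]],
])

```text
time: 18.65
ee_pos: [574.5, 107.4, -14.1]
tool_rot: [0.125, -0.125, -0.696, 0.696]
wrist_force: [-0.0, -0.9, 1.4]
gripper_width: 0.452
```

```bash
python3 -c "
from tgt import *
nt();row(606,153,-14)"
```

```text
n 555.74 t 180.88 Fn 0.07 Ft -0.86
t 18.65 pos [574.5 107.4 -14.1] jaw -110.42 ydir [ 0. -0. -1.] w 39.8 F [-0.  -0.9  1.4]
 roll -0.227 shift [-5.03 -0.    2.79]
 roll 2.915 shift [ 5.03 -0.   -2.79]
```

Request:
carry_out([
  [[0,0,0,-0.114,3],[0,0,0,-0.113,3],[-0.6,0,0.6,0,3],[-1,0,0.8,0,3],[-1,0,0.8,0,3],[-1,0,0.6,0,3],[-0.8,0,0,0,3],[-0.3,0,0,0,3],[0,0,0,0,3],[0,0,0,0,3]],
])

```text
time: 19.48
ee_pos: [618.9, 72.5, -14.0]
tool_rot: [0.045, -0.047, -0.705, 0.706]
wrist_force: [1.4, -1.4, 2.9]
gripper_width: 0.449
```

```bash
python3 -c "
from tgt import *
nt();row(609,153,-14)"
```

```text
n 604.34 t 152.02 Fn 1.58 Ft -1.25
t 19.48 pos [618.9  72.5 -14. ] jaw -97.49 ydir [ 0.003 -0.001 -1.   ] w 39.6 F [ 1.4 -1.4  2.9]
 roll -0.001 shift [-0.47  0.   -0.1 ]
 roll 3.141 shift [0.47 0.   0.1 ]
```

Request:
carry_out([
  [[-0.2,0,0,0,3],[-0.2,0,0,0,3],[-0.2,0,0,0,3],[-0.1,0,0,0,3],[0,0,0,0,3],[0,0,0,0,3]],
])

```text
time: 19.98
ee_pos: [621.9, 73.4, -14.1]
tool_rot: [0.047, -0.044, -0.706, 0.706]
wrist_force: [-4.1, -0.3, 10.6]
gripper_width: 0.45
```

```bash
python3 -c "
from tgt import *
nt();row(609,153,-14)"
```

```text
n 607.14 t 153.31 Fn -4.01 Ft -0.78
t 19.98 pos [621.9  73.4 -14.1] jaw -97.38 ydir [-0.005  0.    -1.   ] w 39.7 F [-4.1 -0.3 10.6]
 roll 0.001 shift [-0.19 -0.01  0.03]
 roll -3.141 shift [ 0.19 -0.01 -0.03]
```

Request:
carry_out([
  [[-0.2,0,0,0,3],[-0.1,0,0,0,3],[0,0,0,0,3],[0,0,0,0,3]],
])

```text
time: 20.32
ee_pos: [623.0, 73.5, -14.1]
tool_rot: [0.048, -0.043, -0.706, 0.706]
wrist_force: [-8.3, -0.1, 12.3]
gripper_width: 0.444
```

```bash
python3 -c "
from tgt import *
nt();row(609,153,-14)"
```

```text
n 608.28 t 153.53 Fn -8.24 Ft -1.14
t 20.32 pos [623.   73.5 -14.1] jaw -97.36 ydir [-0.008  0.    -1.   ] w 39.1 F [-8.3 -0.1 12.3]
 roll 0.001 shift [-0.07 -0.01  0.05]
 roll -3.14 shift [ 0.07 -0.01 -0.05]
```

Request:
carry_out([
  [[-0.15,0,0,0,3],[0,0,0,0,3],[0,0,0,0,5.6],[0,0,0,0,5.6],[0,0,0,0,5.6],[0,-0.5,0,0,5.6],[0,-2.5,0,0,5.6],[0,-3.5,0,0,5.6],[0,-3.5,0,0,5.6],[3,-3.5,-1,0,5.6],[3.5,-1,-1,0,5.6],[3.5,0,-1,0,5.6],[3,0,-1,0,5.6],[3,0,0,0,5.6],[2,0,0,0,5.6],[0,0,0,0,5.6]],
])

```text
time: 21.65
ee_pos: [453.6, 134.3, 126.8]
tool_rot: [0.046, -0.043, -0.705, 0.706]
wrist_force: [0.6, 0.2, -1.1]
gripper_width: 0.636
```

```bash
python3 - <<'E'
from m import *
from tgt import *
nt()
t=cam("top");s=cam("scene")
crop(t,220,140,420,265,4,"pics/row_t.png");crop(s,190,180,380,300,4,"pics/row_s.png")
for q in wood(t,(260,140,420,230)):
    w=np.array([onplane(t,p,30)[:2] for p in q],np.float32)
    (cx,cy),(a,b),an=cv2.minAreaRect(w); c=np.array([cx,cy]); print(np.round([cx,cy,a,b,an,c@n,c@tt],1))
E
```

```text
n 432.37 t 191.9 Fn 0.55 Ft 0.23
[625.6 -41.1 458.1 153.2  82.8 625.6  40.3]
```

View pics/row_t.png

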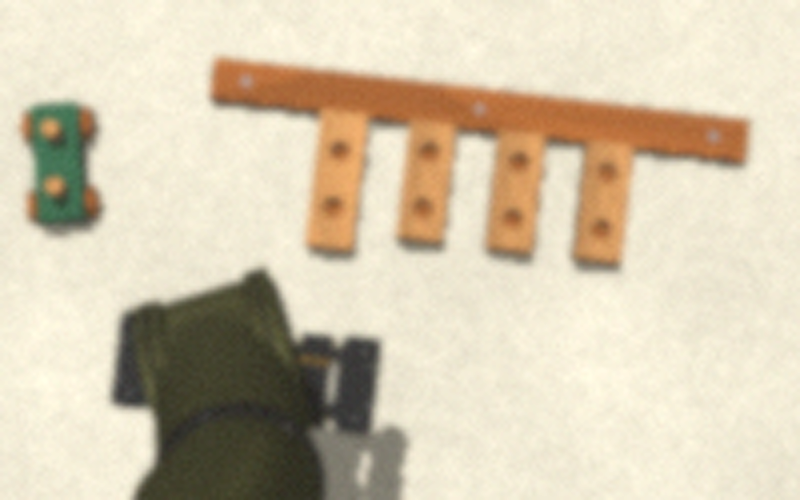

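View pics/row_s.png

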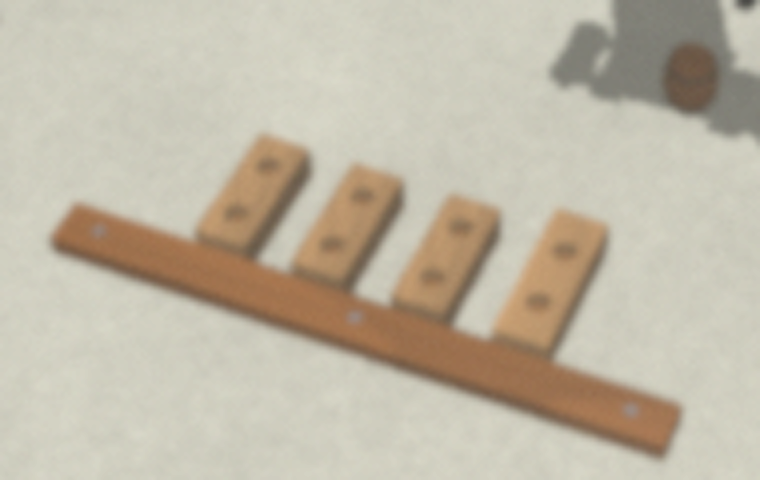

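```bash
python3 - <<'E'
from m import *
from tgt import *
t=cam("top")
k=4;im=cv2.GaussianBlur(up(t,k),(0,0),2).astype(int)
m=((im[...,2]-im[...,0])>38).astype(np.uint8)
a=proj(t,np.r_[658*n-150*tt,30]);b=proj(t,np.r_[658*n+240*tt,30])
A=((a+.5)*k-.5);B=((b+.5)*k-.5)
poly=np.array([A,B,B+[0,-300],A+[0,-300]],np.int32);cv2.fillPoly(m,[poly],0)
roi=np.zeros_like(m);roi[150*k:210*k,285*k:385*k]=1;m&=roi
cs,_=cv2.findContours(m,cv2.RETR_EXTERNAL,cv2.CHAIN_APPROX_NONE)
for q in cs:
    if cv2.contourArea(q)<2000: continue
    q=(q[:,0]+.5)/k-.5
    w=np.array([onplane(t,p,30)[:2] for p in q])
    nn=w@n;ti=w@tt
    c=(ti.min()+ti.max())/2
    sl=[]
    for side in(-1,1):
        sel=((ti-c)*side>10)&(nn>nn.min()+12)&(nn<645); sl.append(np.degrees(np.arctan(np.polyfit(nn[sel],ti[sel],1)[0])).round(2))
    sel=(abs(ti-c)<15)&(nn<nn.min()+8)
    print("t",c.round(1),"near end n",np.median(nn[sel]).round(1),"side angles rel. square",sl)
E
```

```text
t -72.4 near end n 565.6 side angles rel. square [np.float64(-0.03), np.float64(0.26)]
t 2.3 near end n 565.6 side angles rel. square [np.float64(-0.1), np.float64(0.13)]
t 78.1 near end n 565.3 side angles rel. square [np.float64(-0.18), np.float64(-0.23)]
t 153.3 near end n 549.1 side angles rel. square [np.float64(-0.29), np.float64(-0.17)]
```

```bash
python3 -c "
from tgt import *
row(608,153.3,40);row(608,153.3,-19)"
```

```text
t 21.8 pos [460.5 133.7 127. ] jaw -97.42 ydir [ 0.003  0.    -1.   ] w 56.0 F [1.  1.  0.3]
 roll 0.0 shift [-16.85   8.74   3.9 ]
 roll -3.141 shift [16.85  8.74 -3.9 ]
t 21.8 pos [460.5 133.7 127. ] jaw -97.42 ydir [ 0.003  0.    -1.   ] w 56.0 F [1.  1.  0.3]
 roll 0.0 shift [-16.84  14.64   3.9 ]
 roll -3.141 shift [16.84 14.64 -3.9 ]
```

Request:
carry_out([
  [[-3,0,0.8,0,5.6],[-3.4,0,0.8,0,5.6],[-3.5,0,0.8,0,5.6],[-3.5,2,0.8,0,5.6],[-3.4,2.7,0.7,0,5.6],[0,3,0,0,5.6],[0,2,0,0,5.6],[0,0,0,0,5.6],[0,0,0,0,5.6]],
])

```text
time: 22.55
ee_pos: [618.9, 73.0, 30.1]
tool_rot: [0.046, -0.046, -0.705, 0.706]
wrist_force: [0.2, -0.1, -0.2]
gripper_width: 0.634
```

```bash
python3 -c "
from tgt import *
nt();row(608,153.3,-19)"
```

```text
n 604.26 t 152.51 Fn 0.21 Ft -0.1
t 22.55 pos [618.9  73.   30.1] jaw -97.46 ydir [-0.001 -0.001 -1.   ] w 55.9 F [ 0.2 -0.1 -0.2]
 roll -0.0 shift [-0.38  4.91 -0.08]
 roll 3.141 shift [0.38 4.91 0.08]
```

Request:
carry_out([
  [[-0.1,1.5,-0.1,0,5.6],[0,1.5,0,0,5.6],[0,1,0,0,5.6],[0,0.4,0,0,5.6],[0,0.3,0,0,5.6],[0,0,0,0,5.6],[0,0,0,0,5.6]],
])

```text
time: 23.13
ee_pos: [620.3, 74.7, -15.4]
tool_rot: [-0.045, 0.046, 0.706, -0.706]
wrist_force: [-0.2, -0.1, 0.3]
gripper_width: 0.629
```

```bash
python3 -c "
from tgt import *
nt();row(608,153.3,-19)
crop(cam('scene'),290,180,370,250,10,'pics/g18.png')"
```

```text
n 605.36 t 154.34 Fn -0.18 Ft -0.13
t 23.13 pos [620.3  74.7 -15.4] jaw -97.4 ydir [ 0.001 -0.    -1.   ] w 55.5 F [-0.2 -0.1  0.3]
 roll 0.001 shift [-0.26  0.36  0.1 ]
 roll -3.141 shift [ 0.26  0.36 -0.1 ]
```

View pics/g18.png

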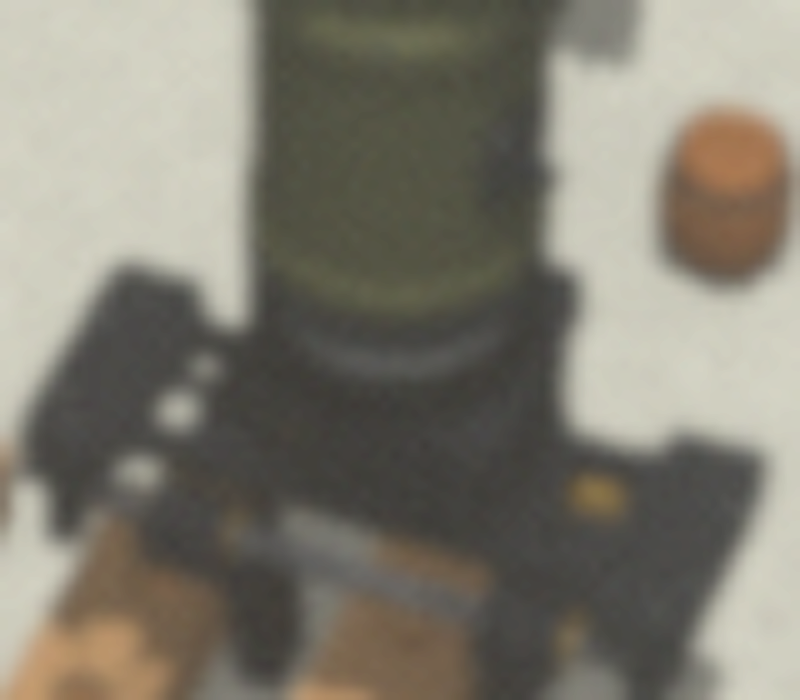

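Request:
carry_out([
  [[-0.25,0.2,0.1,0,5.6],[0,0.1,0,0,5.6],[0,0,0,0,5.6],[0,0,0,0,2.5],[0,0,0,0,2.5],[0,0,0,0,2.5],[0,0,0,0,2.5],[0,0,0,0,2.5]],
])

```text
time: 23.85
ee_pos: [622.1, 73.4, -18.9]
tool_rot: [0.046, -0.046, -0.706, 0.706]
wrist_force: [-0.0, -0.1, 0.3]
gripper_width: 0.449
```

```bash
python3 -c "
from tgt import *
nt();row(608,153.3,-19)"
```

```text
n 607.32 t 153.32 Fn -0.01 Ft -0.14
t 23.85 pos [622.1  73.4 -18.9] jaw -97.4 ydir [ 0. -0. -1.] w 39.6 F [-0.  -0.1  0.3]
 roll 0.001 shift [-0.07  0.01  0.  ]
 roll -3.141 shift [ 0.07  0.01 -0.  ]
```

```bash
python3 - <<'E'
from m import *
t=cam("top");s=cam("scene")
def c2(c,x0,y0,x1,y1,k,fn):
    im=cv2.resize(c["img"][y0:y1,x0:x1],None,fx=k,fy=k,interpolation=cv2.INTER_CUBIC).astype(float)
    cv2.imwrite(fn,np.clip((im-20)*3,0,255).astype(np.uint8))
c2(t,140,180,180,220,18,"pics/l_t.png");c2(s,485,200,525,240,18,"pics/l_s.png")
E
```

```text
(no output)
```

View pics/l_t.png

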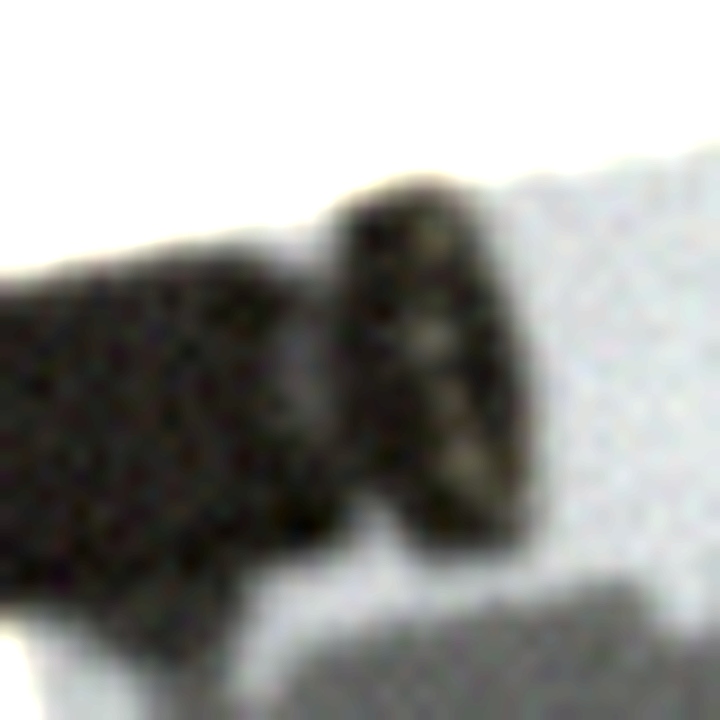

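View pics/l_s.png

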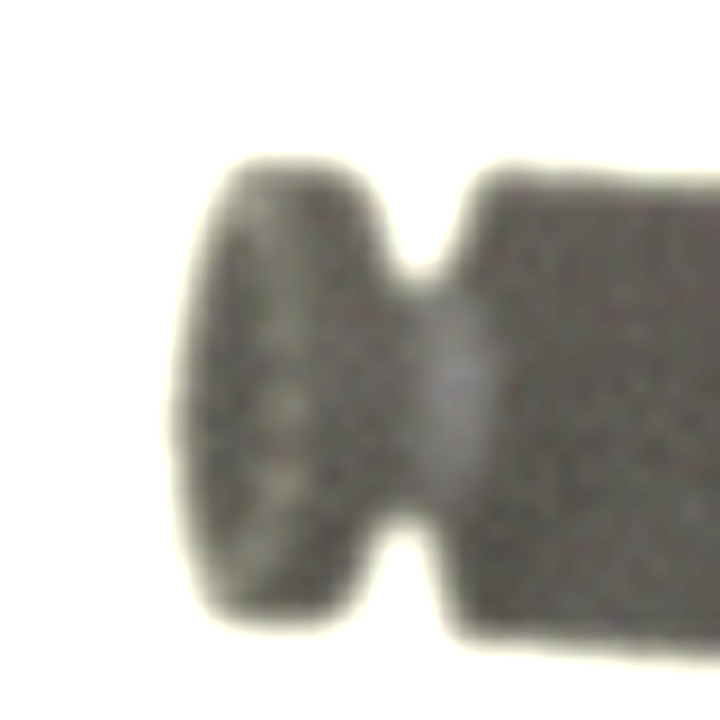

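```bash
python3 - <<'E'
from m import *
t=cam("top");s=cam("scene")
P,e=tri(t,(165.75,199.8),s,(497.86,221.47));print("lens",P.round(1),e)
print("scene on plane x-check: z for col-based lens xy:")
for z in (180,187,193,200): print(z,proj(s,[560.4,487.6,z]).round(1),proj(t,[560.4,487.6,z]).round(1))
E
```

```text
lens [558.9 488.7 191.1] 2.134427148015565
scene on plane x-check: z for col-based lens xy:
180 [495.8 224.8] [166.8 199.7]
187 [496.5 223. ] [166.1 199.5]
193 [497.1 221.3] [165.6 199.3]
200 [497.9 219.4] [164.9 199. ]
```

Request:
carry_out([
  [[0,-0.3,0,0,2.5],[0,-0.7,0,0,2.5],[0,-1.5,0,0,2.5],[0,-2.5,0,0,2.5],[0,-2.5,0,0,2.5],[0,-2.5,0,0,2.5],[0,-2.5,0,0,2.5],[0,-2.5,0,0,2.5],[0,-1.5,0,0,2.5],[0,-1,0,0,2.5],[0,0,0,0,2.5],[0,0,0,0,2.5]],
])

```text
time: 25.05
ee_pos: [622.0, 73.3, 156.5]
tool_rot: [-0.045, 0.046, 0.706, -0.706]
wrist_force: [-0.7, -0.6, -1.3]
gripper_width: 0.448
```

```bash
python3 -c "
from tgt import *
nt();plan([587.6,340.9,157.6],100.8)
c=cam('scene');cv2.imwrite('pics/l1.png',cv2.resize(c['img'][100:300,190:450],None,fx=3,fy=3))"
```

```text
n 607.25 t 153.26 Fn -0.58 Ft -0.65
t 25.05 pos [622.   73.3 156.5] jaw -97.4 ydir [ 0.001  0.    -1.   ] w 39.4 F [-0.7 -0.6 -1.3]
 roll -0.318 shift [ -1.64  -0.11 -26.93]
 roll 2.824 shift [ 1.64 -0.11 26.93]
```

View pics/l1.png

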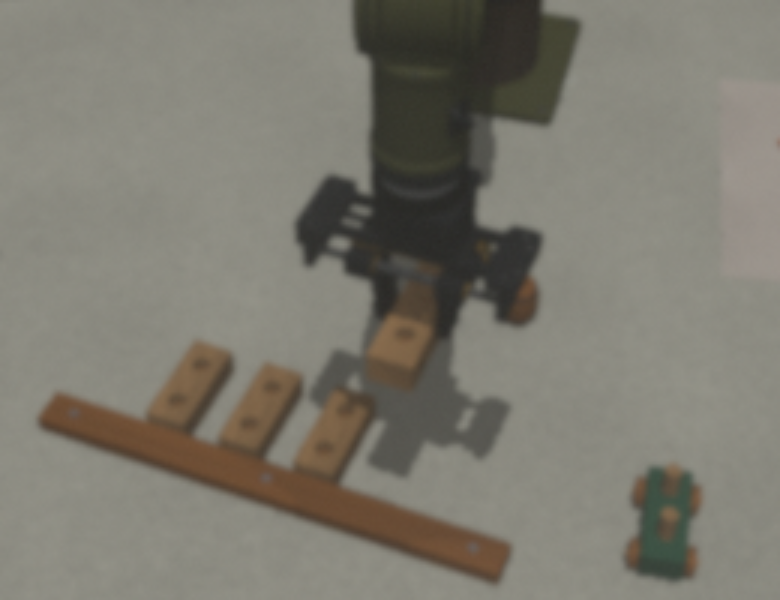

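Request:
carry_out([
  [[0,0,0,-0.08,2.5],[0,0,0,-0.08,2.5],[0,0,0,-0.08,2.5],[0,0,0,-0.078,2.5],[-0.2,0,-1.5,0,2.5],[-0.2,0,-2.5,0,2.5],[-0.2,0,-3,0,2.5],[-0.2,0,-3,0,2.5],[-0.2,0,-3,0,2.5],[-0.2,0,-3,0,2.5],[-0.2,0,-3,0,2.5],[-0.2,0,-2.5,0,2.5],[0,0,-2,0,2.5],[0,0,-1,0,2.5],[0,0,0,0,2.5],[0,0,0,0,2.5],[0,0,0,0,2.5]],
])

```text
time: 26.52
ee_pos: [592.4, 314.0, 155.5]
tool_rot: [-0.065, 0.066, -0.703, 0.705]
wrist_force: [0.3, -0.5, -0.6]
gripper_width: 0.448
```

```bash
python3 - <<'E'
from m import *
plan([587.6,340.9,157.6],100.8)
s=cam('scene');t=cam('top')
cv2.imwrite('pics/p_s.png',cv2.resize(s['img'][120:320,320:580],None,fx=3,fy=3))
crop(s,380,170,480,260,8,'pics/p_s2.png')
cv2.imwrite('pics/p_t.png',cv2.resize(t['img'][130:290,100:420],None,fx=2.5,fy=2.5))
E
```

```text
t 26.52 pos [592.4 314.  155.5] jaw -79.33 ydir [-0.    -0.003 -1.   ] w 39.5 F [ 0.3 -0.5 -0.6]
 roll -0.002 shift [-0.03 -0.22 -2.73]
 roll 3.139 shift [ 0.03 -0.22  2.73]
```

View pics/p_s.png

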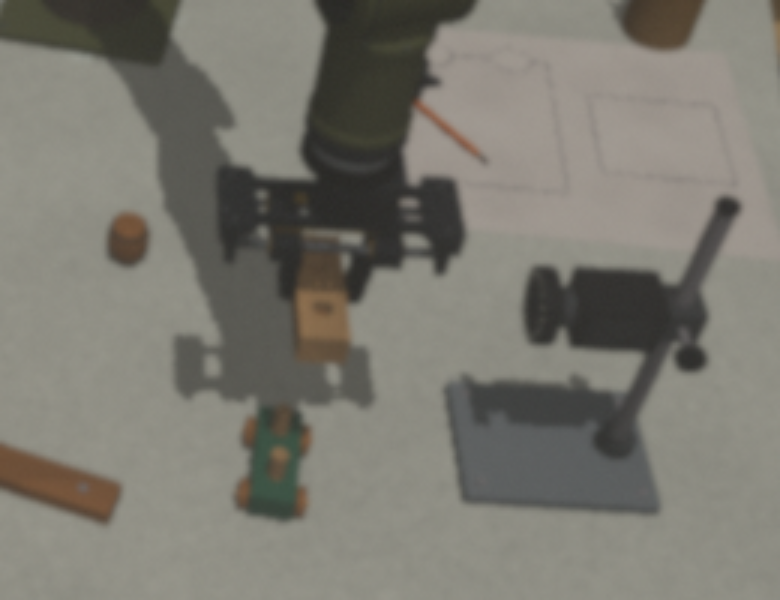

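View pics/p_s2.png

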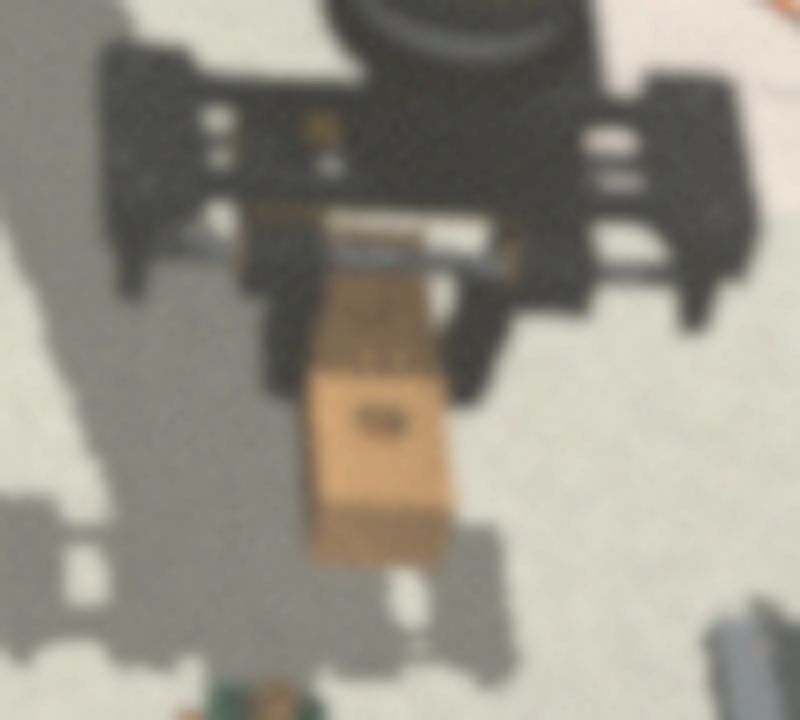

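View pics/p_t.png

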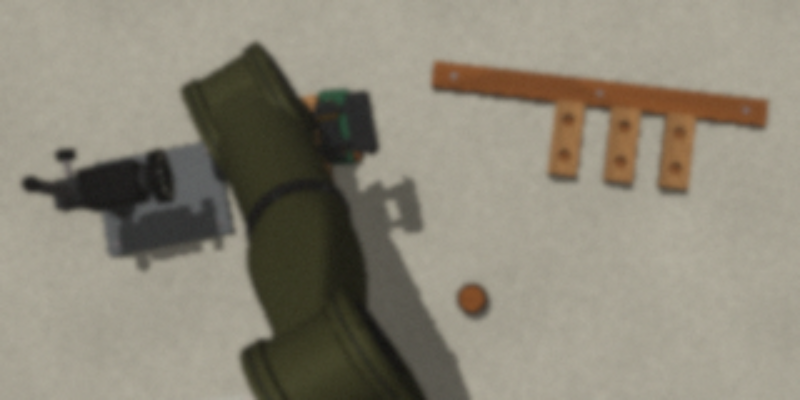

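Request:
carry_out([
  [[0,0,-0.8,0,2.5],[0,-0.2,-0.9,0,2.5],[0,0,-0.7,0,2.5],[0,0,0,0,2.5],[0,0,0,0,2.5],[0,0,0,0,2.5],[0,0,0,0,2.5]],
])

```text
time: 27.2
ee_pos: [587.5, 340.0, 158.0]
tool_rot: [-0.067, 0.066, -0.704, 0.704]
wrist_force: [-1.4, -0.4, -0.3]
gripper_width: 0.451
```

```bash
python3 - <<'E'
from m import *
plan([587.6,340.9,157.6],100.8)
s=cam('scene')
crop(s,390,170,480,260,8,'pics/q_s2.png')
for x in (-58,58):
  for w in(-20,20):
    for z in(-15,15):
      a=np.radians(10.8);P=np.array([587.6,340.9,191.5])+x*np.array([np.cos(a),np.sin(a),0])+w*np.array([-np.sin(a),np.cos(a),0])+[0,0,z]
      print(x,w,z,((proj(s,P)-[390,170]+.5)*8).round(0))
E
```

```text
t 27.2 pos [587.5 340.  158. ] jaw -79.21 ydir [ 0.    -0.001 -1.   ] w 39.7 F [-1.4 -0.4 -0.3]
 roll -0.0 shift [-0.03  0.04 -0.09]
 roll 3.141 shift [0.03 0.04 0.09]
-58 -20 -15 [285. 284.]
-58 -20 15 [300. 218.]
-58 20 -15 [410. 290.]
-58 20 15 [427. 225.]
58 -20 -15 [313. 561.]
58 -20 15 [329. 496.]
58 20 -15 [446. 569.]
58 20 15 [464. 504.]
```

View pics/q_s2.png

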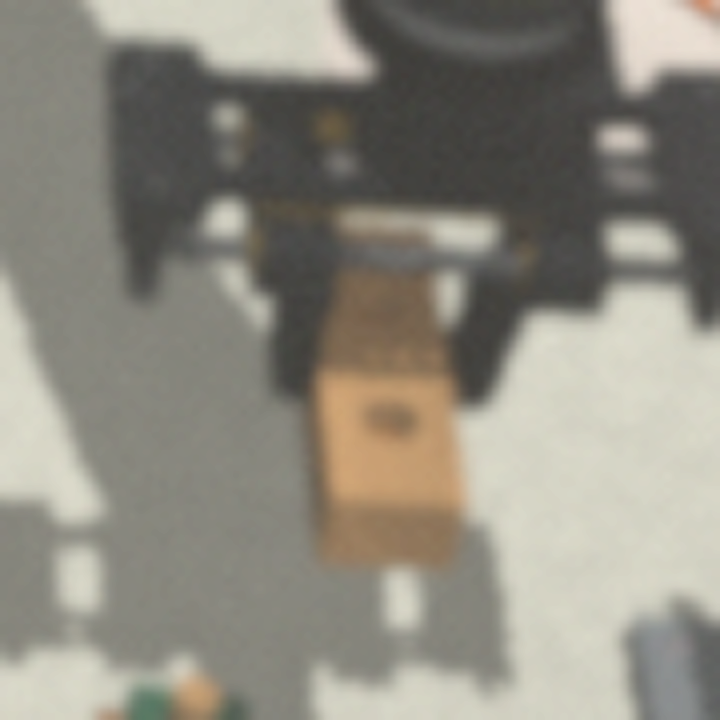

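```bash
python3 - <<'E'
from m import *
s=cam('scene')
im=s['img'].astype(float)
acc=np.mean([cam('scene')['img'].astype(float) for _ in range(6)],0)
sub=cv2.resize(acc[212:246,422:454],None,fx=20,fy=17,interpolation=cv2.INTER_CUBIC)
sub=cv2.resize(acc[212:246,422:454],None,fx=17,fy=17,interpolation=cv2.INTER_CUBIC)
sub=np.clip((sub-40)*2,0,255).astype(np.uint8)
P0=np.array([587.6,340.9,191.5]);a=np.radians(10.8)
pts=[]
for w,z in((-20,-15),(20,-15),(20,15),(-20,15)):
    P=P0+58*np.array([np.cos(a),np.sin(a),0])+w*np.array([-np.sin(a),np.cos(a),0])+[0,0,z]
    pts.append(((proj(s,P)-[422,212]+.5)*17))
for p in pts: cv2.circle(sub,tuple(np.int32(p)),4,(0,0,255),-1)
cv2.imwrite('pics/end.png',sub)
E
```

```text
(no output)
```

View pics/end.png

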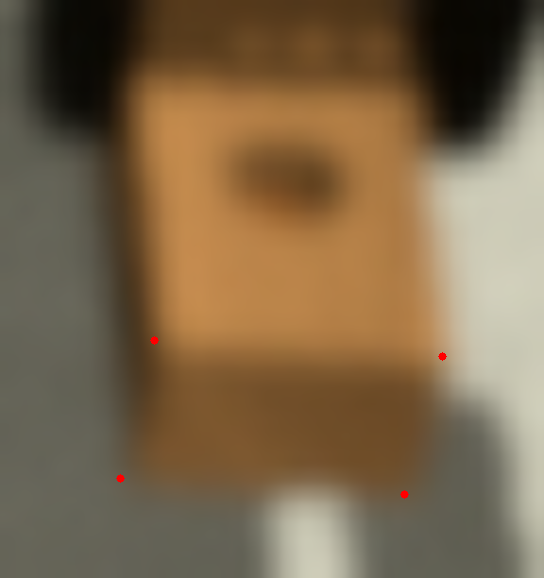

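Request:
carry_out([
  [[0,0,-0.1,0,2.5],[0,0,0,0,2.5],[0,0,0,0,2.5],[0,0,0,0,2.5],[0,0,0,0,2.5],[0,0,0,0,2.5]],
])

```text
time: 28.1
ee_pos: [587.1, 341.6, 158.1]
tool_rot: [-0.067, 0.067, -0.704, 0.704]
wrist_force: [0.5, -0.8, -0.5]
gripper_width: 0.452
```

```bash
python3 - <<'E'
from m import *
plan([587.6,340.9,157.6],100.8)
s=cam('scene');cv2.imwrite('pics/fin.png',s['img'])
print(readout.sense()['qd'].round(4),readout.sense()['time'])
E
```

```text
t 28.1 pos [587.1 341.6 158.1] jaw -79.18 ydir [ 0. -0. -1.] w 39.9 F [ 0.5 -0.8 -0.5]
 roll 0.0 shift [-0.03  0.05  0.07]
 roll -3.141 shift [ 0.03  0.05 -0.07]
[ 0.0019  0.0005 -0.0005  0.0003  0.0005  0.0001 -0.0004] 28.15
```

View pics/fin.png

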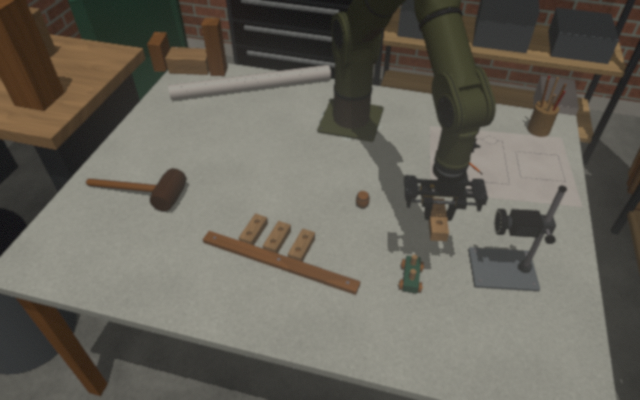

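```bash
python3 -c "
from cell import manip
print(manip.finish_job())"
```

```text
the job is handed in; nothing more can be done
None
```

The job is handed in at about 28 s. The overlong blank is held still in front of the bench camera, and the other three blanks are left in their row against the batten.

**Row:** I gripped each blank and pushed it end-on against the batten until the wrist force rose (about 7–10 N). The blanks sit about 75 mm apart. In the top view their side edges were square to the batten within 0.3°. The three 100 mm blanks ended within 0.3 mm of each other, and the overlong one stuck out about 16 mm.

**Held blank:** From two views the lens is at about (559.5, 488, 191.5) mm. The middle of the blank is held about 149–150 mm in front of it, at the same height, broadside on to about 1°, with the arm at rest. Its visible end appeared within about 1 px (1–3 mm) of where I had worked it out to be. The far end was hidden by the gripper, so levelness rests on that end, the flat grasp and the tool pointing straight down. The picture put the top edge as predicted, but the end's upright edge leaned about 5° differently and its bottom edge about 2°. I put this down to blur.

**Disagreements:**
- **Height reading:** The reported tool height was about 25 mm lower than the pictures showed. My first grip therefore closed above a blank without touching it. I corrected the height from the pictures and from the blank's 15 mm mid-height on the bench.
- **Camera offset:** The two cameras differed by about 2–4 mm on the batten and the camera foot.

In the last picture the mallet, keg, wagon and camera looked where they were at the start.

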